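Mount the specimen carrier on the macro-camera rail

TASK

The blue specimen carrier is parked standing on its tail end. Lay it down flat on the bench with its jaws underneath and let go of it, then take it again from straight above, slide it nose first onto the dovetail rail from the open end until it is fully home against the stop, and turn the red side clamp knob clockwise until it comes up firm and grips the rail. Leave the carrier in place, and do not disturb the jars and the sample box.

Things in the scene. Friction and masses are not known exactly. Their poses are not given: they have to be found in the camera images.
- rail: Fixed aluminium dovetail rail on a grey base plate, macro camera at the far end. Origin on the bench under the rail's open end, on the centre line; x along the rail from open end to stop, z up. Rail top 28 mm high, base plate top 10 mm (110 mm wide). Section: 40 mm wide for the top 4 mm, undercut to 30 mm at 12 mm below the top, 30 mm neck below.
- rail_entry (a point): Centre of the rail's open end, at rail-top height (28 mm above the bench). The first 12 mm of the rail are a lead-in, 1.8 mm slimmer on each side and 1.5 mm lower on top; the shoulder behind it can catch a carrier that is off line: back off and try a little beside.
- rail_stop (a point): Centre line of the stop's face, at rail-top height, 130 mm along x from the open end. The stop is a dark steel block 44 mm wide, 13 mm proud of the rail top.
- rail_light (a point): Front centre of the camera's black ring light (60 mm diameter), 170 mm along x, 86 mm above the bench; white camera body behind it (x 205 to 285 mm, 84 mm wide, to 136 mm high). A hand leaning forward over the carrier's nose runs into it before the carrier is home; an upright one does not.
- carrier: Loose blue carrier, about 0.3 kg (varies), 84 mm long, standing on its tail at the start. Origin at the tail end, on the slot's centre line, level with the jaws' undersides. Axes: z tail to nose, y to the knob side, -x out of its top (ready for use: -x up, z level). Up from the jaws' undersides: slot 0 to 14 mm, plate 14 to 30 mm. Plate y from -34 to 34 mm, ear to y = 54 mm over the 40 mm next the tail.
- carrier_nose (a point): Middle of the nose end (yellow mark), level with the jaws' undersides, 84 mm from the tail. On the rail the plate rests on the rail top: jaws' undersides 14 mm above the bench. The slot has 1.2 mm play on each side of the rail and 1.9 mm of lift. Home: nose plate against the stop, carrier origin 46 mm along the rail.
- carrier_block (a point): Centre of the grey, cork-topped gripping block, 44 mm above the jaws' undersides and 62 mm from the tail. Block: 36 mm wide in y, from 44 to 80 mm from the tail, from 30 (plate top) to 58 mm above the jaws' undersides. An amber specimen, 12 mm square, stands 9 mm above its top.
- clamp_knob: Clamp knob on the carrier's ear: black skirt 30 mm across, red bar grip on it 34 mm long, 12 mm thick, 26 mm high. Origin on the knob's axis, 18 mm from the tail, 33 mm to the +y side, 16 mm above the jaws' undersides; z along the axis out of the carrier's top, x along the bar. The bar spans 20.5 to 46.5 mm above this origin.
- knob_top (a point): Top centre of the red bar. Fully loose, the bar lies along the carrier's length; it starts 0 to 0.2 rad clockwise of that. Clockwise from above swings an eccentric against the rail's side: it takes up the play, grips from about 0.75 rad on, and comes up firm at its hard end, fully tight, 1.15 rad from fully loose. Turns with about 0.05 N m while loose, over 0.3 N m at the hard end; let go, it springs back 0.1 rad at most and stays tight.
- jar_a: Red-capped glass specimen jar, 58 mm diameter, 85 mm high; origin under its centre. Leave alone.
- jar_b: Another such jar. Leave alone.
- sample_box: Small clear lidded sample box, 94 x 64 mm, 36 mm high; origin under its centre. Leave alone.
There are look-alikes about, which are no part of the job. Of the things like the carrier, leave any that is turquoise; of the rest the smaller one is meant.

How it is judged:
By the outcome, as a careful person would: the job done as asked, in the order asked, and still so for the second after the job is handed in, with the robot touching nothing.
It also fails if it takes over 72 s, if anything falls off the work surface, if the arm or the gripper's body presses on something with over 40 N, if the wrist force passes 120 N, or if a joint passes its speed limit or range.

ROBOT

A 6-joint arm with a two-finger parallel gripper is mounted at the origin on the work surface. World frame = base frame: x ahead of the robot, y to its left, z up, the work surface at z = 0. Lengths are in m, angles in degrees, forces in N, time in s.
With the tool pointing down it reaches from about 0.3 to 0.75 m from the base axis. Payload 8.5 kg.
Tool frame: the origin (TCP) lies at the very end of the fingers, on their centre line; the grasp point (between the pads) lies 19 mm behind it; z points along the fingers, y is the direction in which the jaws open and shut (so a half turn about z gives the same grasp; the last joint's range is limited). The gripper opens to 85 mm and grips with 20 to 120 N. Pads are 22 mm wide; open, the fingers measure 114 mm over their backs; the gripper's body (76 mm by 85 mm) begins 54 mm behind the grasp point. The pads swing forward as they close: fully open they stand 13 mm farther back than shut.
Start: joints at [58.138, 21.807, 74.336, -0, 83.858, -12.336], TCP at [0.184, 0.518, 0.231] pointing down, gripper open.
Joint ranges: [-178.18, 178.18], [-50.72, 133.34], [12.68, 142.11], [-81.47, 261.47], [9.98, 163.14], [-165.26, 165.26]. Speed limits (degrees/s): [136.94, 136.94, 180, 180, 180, 180].

INTERFACE

Orientations are given as a 3x3 rotation matrix whose columns are the frame's x, y, z axes.
In Python, from rig import status, vision, env gives the robot as it stands.
- The arm moves only by the tool send_rows, never from a script. Its argument "targets" is a list of rows, each a list of 7 numbers: the shift along the tool's x, y, z in units of 50 mm (1.0 is 50 mm), then the turn, a rotation vector about the tool's x, y, z in units of 8 degrees (1.0 is 8 degrees), then the finger opening in mm, from 0 to 85.4. A call has 1 to 5 rows; each row is the pose to reach, as a shift and turn from the pose commanded when the call began, along the tool's axes at that moment; what a row does not reach only later rows make up. A row lasts 1/8 s, in which the tool goes at most 62.5 mm and 10.7 degrees, less where a joint would pass 70% of its speed; a pose out of reach is approached as far as the arm can. A call with a gripper value outside its range is refused whole. The fingers move at their own pace and stop on an object; "grip_force" is the grip in N (left out, the last holds). Time passes only in rows, so rows that repeat a pose let the fingers close. It gives the time, the measured TCP pose, the force and the opening at its end, in the units of the state.
- status.observe(): the state, without advancing time (a new reading comes with each control period).
- vision.get_image(name): name is "scene" or "top" or "wrist"; returns (picture, depth): 384x512x3 uint8, red, green, blue; 384x512 float32, m along the optical axis (not along the pixel's ray), 0 where there is no reading.
- vision.camera_model(name): a dict with "camera_matrix" (3x3 intrinsics, pixels), "view" (4x4, takes a point from world to camera coordinates); the wrist camera has in their place "T_tool_cam" (4x4, takes a point from camera to tool coordinates, whose origin is the TCP and whose axes are the flange's). Camera axes: x right, y down, z forward; pixel columns grow to the right and rows downward; lengths in m; the calibration is good to about 2 mm. The wrist camera is an equidistant fisheye: a pixel r from the principal point sees the ray r / f radians off the axis. A picture is of the moment at which its call begins: read the wrist's pose just before it. camera_model takes no time and is no camera call.
- env.close_job(): hands the job in, once; it reports no verdict.
Trained networks look in the newest picture that a camera, given by its name, has taken for a name from the list of things; names that differ only in an ending like _2 or _b are one class to them, and where a whole thing is asked for, a point or a joint stands for the part that bears it (a point fixed in the world has none). Each returns a list of dicts, best first, with "p" (0 to 1); they miss things now and then, are a little off and sometimes report something else, mostly with a low value. They report only what shows in the picture. A call takes as long as a camera call. They do not tell look-alikes from the thing itself.
- vision.masks_of(camera, label): "pixels" (384x512 bool, what is visible of it) and "extent" ([left, top, right, bottom] in pixels, round what is visible of it).
The state is a dict: "time_s": time; "q": joint angles; "qvel": joint speeds; "joint_efforts": joint torques, N m; "position": TCP position; "tool_rot": TCP orientation; "ft_force": force on the tool from outside, world axes, zero at the start; "wrist_torque": the same for the moment, N m; "grip_width": finger opening in m.
Only numpy, scipy, OpenCV 4.12 (cv2) and the standard library are available. Lean on these libraries where they do the work, as an engineer would, in place of code of your own. Each camera call takes 0.05 s, during which the arm holds its last target.

## Working session

There is one attempt and no reset: what is moved stays moved. The work goes in short steps, Python scripts to look and compute and a tool call to move; the robot and the scene stay as the last step left them, time stands still between calls to the robot, and variables do not carry over. Pictures are saved under pics/ and viewed, and the job is handed in when it is done.

Besides the shell and the picture viewer there is one more tool, called after "Call:" as a command line: name --pt "numbers of a row" for each row, then --argument value for the rest. send_rows: Moves the arm, as the interface text tells. Its arguments: {"type":"object","properties":{"targets":{"type":"array","items":{"type":"array","items":{"type":"number"}}},"grip_force":{"type":"number"}},"required":["targets"]}

```bash
ls; mkdir -p pics; python3 - <<'E'
from rig import status, vision, env
import cv2, numpy as np
s=status.observe(); print(s)
for n in ["scene","top","wrist"]:
    im,d=vision.get_image(n); cv2.imwrite(f"pics/{n}0.png",im[:,:,::-1]); np.savez(f"pics/{n}0.npz",im=im,d=d)
    print(n,vision.camera_model(n))
E
```

```text
pics
{'time_s': 0.0, 'q': array([ 5.81362836e+01,  2.18410919e+01,  7.43853604e+01,  2.34451984e-03,
        8.38578358e+01, -1.23362472e+01]), 'qvel': array([ 0.03509084, -0.02460773,  0.00984332,  0.13550512,  0.00565229,
        0.00715091]), 'joint_efforts': array([-1.57652914e-03, -4.48450756e+01, -2.31280839e+01, -2.17840793e-04,
        4.67429141e-03, -8.15666886e-05]), 'position': array([0.18368019, 0.51811116, 0.23070725]), 'tool_rot': array([[-9.42479730e-01,  3.34262324e-01, -8.11150036e-04],
       [ 3.34263121e-01,  9.42478996e-01, -1.22793956e-03],
       [ 3.54037941e-04, -1.42844569e-03, -9.99998917e-01]]), 'ft_force': array([ 0.08775816,  0.07871189, -0.56449693]), 'wrist_torque': array([-0.00123085,  0.03627007,  0.00112845]), 'grip_width': 0.08543688700724464}
scene {'camera_matrix': array([[407.29047468,   0.        , 255.37963183],
       [  0.        , 407.29047468, 190.76175494],
       [  0.        ,   0.        ,   1.        ]]), 'view': array([[ 0.34131288,  0.93994669, -0.00239429, -0.27321648],
       [ 0.66923609, -0.24479968, -0.70156694, -0.26389586],

[... 389 characters left out ...]
, -0.02408739, -0.0677097 ,  0.52205037],
       [ 0.06718971,  0.02177974, -0.99750247,  1.1768221 ],
       [ 0.        ,  0.        ,  0.        ,  1.        ]])}
wrist {'camera_matrix': array([[297.31863964,   0.        , 254.8854434 ],
       [  0.        , 297.31863964, 187.9384396 ],
       [  0.        ,   0.        ,   1.        ]]), 'T_tool_cam': array([[ 5.64401761e-04, -9.46564066e-01, -3.22515349e-01,
         8.33330141e-02],
       [ 9.99998973e-01,  9.59194020e-04, -1.06518159e-03,
        -3.28615257e-04],
       [ 1.31761741e-03, -3.22514416e-01,  9.46563635e-01,
        -1.42456841e-01],
       [ 0.00000000e+00,  0.00000000e+00,  0.00000000e+00,
         1.00000000e+00]])}
```

View pics/scene0.png

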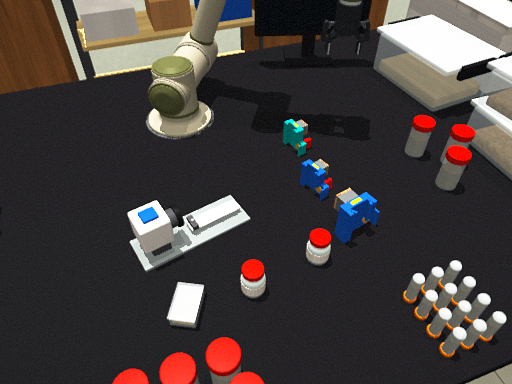

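View pics/top0.png

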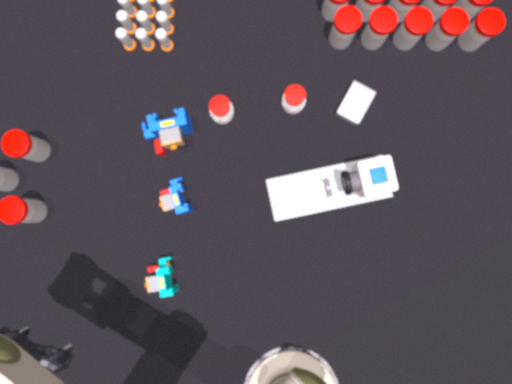

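View pics/wrist0.png

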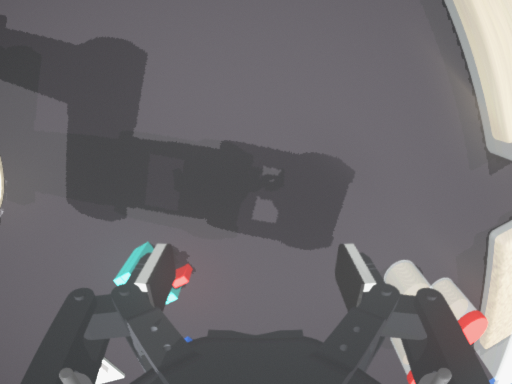

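Candidates for the carrier in the top view are turquoise (160,278), large blue (168,130) and small blue (174,197). Turquoise is excluded and the smaller blue is meant, so I choose (174,197). Next is a close crop and measurements.

```bash
cat > h.py <<'E'
import numpy as np, cv2
from rig import status, vision, env
def cloud(n,im,d):
    m=vision.camera_model(n); K=m["camera_matrix"]
    v,u=np.mgrid[0:384,0:512]
    P=np.stack([(u-K[0,2])/K[0,0]*d,(v-K[1,2])/K[1,1]*d,d],-1)
    T=np.linalg.inv(m["view"]); return P@T[:3,:3].T+T[:3,3]
def proj(n,X):
    m=vision.camera_model(n); K=m["camera_matrix"];X=np.atleast_2d(X)
    c=X@m["view"][:3,:3].T+m["view"][:3,3]; p=c@K.T; return p[:,:2]/p[:,2:]
def wray(px):
    m=vision.camera_model("wrist");K=m["camera_matrix"];px=np.atleast_2d(px)
    a=(px[:,0]-K[0,2])/K[0,0];b=(px[:,1]-K[1,2])/K[1,1];r=np.hypot(a,b)+1e-12
    return np.stack([a/r*np.sin(r),b/r*np.sin(r),np.cos(r)],-1)
def wcloud(d,s):
    m=vision.camera_model("wrist")["T_tool_cam"]
    v,u=np.mgrid[0:384,0:512]
    r=wray(np.stack([u.ravel(),v.ravel()],-1)); z=r[:,2:].clip(0.05)
    P=(r/z*d.ravel()[:,None])@m[:3,:3].T+m[:3,3]
    return (P@s["tool_rot"].T+s["position"]).reshape(384,512,3)
def wproj(X,s):
    m=vision.camera_model("wrist");T=m["T_tool_cam"];K=m["camera_matrix"];X=np.atleast_2d(X)
    t=(X-s["position"])@s["tool_rot"]; c=(t-T[:3,3])@T[:3,:3]
    th=np.arctan2(np.hypot(c[:,0],c[:,1]),c[:,2]);ph=np.arctan2(c[:,1],c[:,0])
    return np.stack([K[0,2]+K[0,0]*th*np.cos(ph),K[1,2]+K[1,1]*th*np.sin(ph)],-1)
E
python3 - <<'E'
from h import *
for n,(a,b,c,e) in {"scene":(270,120,390,250),"top":(130,90,210,230)}.items():
    z=np.load(f"pics/{n}0.npz");im=z["im"]
    cv2.imwrite(f"pics/{n}_crop.png",cv2.resize(im[b:e,a:c,::-1],None,fx=4,fy=4,interpolation=cv2.INTER_NEAREST))
    P=cloud(n,im,z["d"]); hsv=cv2.cvtColor(im,cv2.COLOR_RGB2HSV)
    for l in ["carrier","clamp_knob","rail","jar_a","sample_box","carrier_block"]:
        for r in vision.masks_of(n,l):
            m=r["pixels"]&(z["d"]>0); Q=P[m]
            if len(Q)>5: print(n,l,round(r["p"],2),r["extent"],"med",np.median(Q,0).round(3),"min",np.percentile(Q,3,0).round(3),"max",np.percentile(Q,97,0).round(3))
E
```

```text
scene carrier 0.95 [296.4, 159.9, 335.3, 196.4] med [0.492 0.294 0.054] min [0.454 0.267 0.003] max [0.54  0.344 0.087]
scene carrier 0.63 [127.7, 195.0, 251.5, 268.5] med [ 0.555 -0.129  0.027] min [ 0.466 -0.226  0.005] max [0.6   0.051 0.136]
scene carrier 0.62 [167.5, 281.4, 202.1, 327.5] med [ 0.758 -0.149  0.037] min [ 0.708 -0.187  0.008] max [ 0.798 -0.108  0.04 ]
scene carrier 0.59 [332.9, 185.7, 381.7, 243.6] med [0.675 0.308 0.087] min [0.626 0.274 0.006] max [0.704 0.39  0.115]
scene carrier 0.57 [281.6, 120.4, 309.5, 157.2] med [0.296 0.318 0.055] min [0.258 0.296 0.008] max [0.34  0.361 0.086]
scene clamp_knob 0.52 [297.7, 138.6, 310.3, 146.6] med [0.315 0.36  0.032] min [0.307 0.344 0.016] max [0.322 0.368 0.038]
scene clamp_knob 0.46 [317.5, 179.0, 332.7, 193.4] med [0.511 0.335 0.029] min [0.5   0.296 0.008] max [0.525 0.349 0.04 ]
scene rail 0.96 [125.6, 195.7, 251.8, 269.5] med [ 0.555 -0.13   0.028] min [ 0.468 -0.227  0.007] max [0.6   0.052 0.136]
scene rail 0.54 [240.4, 256.0, 267.2, 296.8] med [0.766 0.007 0.07 ] min [ 0.731 -0.015  0.014] max [0.778 0.034 0.0
[... 1746 characters left out ...]
d [0.738 0.015 0.083] min [ 0.719 -0.011  0.016] max [0.768 0.039 0.088]
top sample_box 0.71 [266.1, 157.6, 397.9, 220.3] med [ 0.524 -0.094  0.015] min [ 0.458 -0.215  0.006] max [0.588 0.057 0.135]
top sample_box 0.68 [336.5, 81.8, 376.8, 127.1] med [ 0.742 -0.146  0.036] min [ 0.699 -0.185  0.007] max [ 0.788 -0.108  0.04 ]
top carrier_block 0.86 [157.1, 179.4, 190.7, 214.8] med [0.484 0.302 0.079] min [0.455 0.269 0.002] max [0.535 0.338 0.087]
top carrier_block 0.85 [141.8, 258.3, 181.5, 297.4] med [0.287 0.325 0.078] min [0.254 0.298 0.003] max [0.333 0.364 0.087]
top carrier_block 0.55 [142.6, 106.8, 194.3, 155.2] med [0.652 0.32  0.105] min [0.607 0.277 0.008] max [0.696 0.387 0.114]
```

```bash
python3 - <<'E'
from h import *
for n in ["scene","top"]:
    z=np.load(f"pics/{n}0.npz");im=z["im"];P=cloud(n,im,z["d"]);hsv=cv2.cvtColor(im,cv2.COLOR_RGB2HSV)
    c=proj(n,[0,0,0])
    near=np.zeros((384,512),bool)
    near[(slice(150,205),slice(295,340)) if n=="scene" else (slice(172,220),slice(152,196))]=1
    H=hsv[...,0];S=hsv[...,1];V=hsv[...,2]
    for name,m in {"blue":(H>105)&(H<125)&(S>150),"red":((H<6)|(H>174))&(S>150),"yellow":(H>22)&(H<34)&(S>150),"grey":(S<110)&(V>120),"amber":(H>8)&(H<22)&(S>100)}.items():
        m=m&near&(z["d"]>0);Q=P[m]
        if len(Q): print(n,name,len(Q),"mean",Q.mean(0).round(4),"min",Q.min(0).round(3),"max",Q.max(0).round(3))
E
```

```text
scene blue 572 mean [0.4959 0.2887 0.0454] min [ 0.368  0.264 -0.002] max [0.545 0.344 0.087]
scene red 66 mean [0.5074 0.338  0.0244] min [ 0.464  0.316 -0.   ] max [0.517 0.364 0.043]
scene yellow 9 mean [0.486  0.2965 0.0862] min [0.477 0.294 0.085] max [0.496 0.3   0.088]
scene grey 74 mean [0.4905 0.3129 0.0835] min [0.463 0.287 0.078] max [0.635 0.333 0.109]
scene amber 75 mean [0.5339 0.3097 0.0606] min [ 0.362  0.284 -0.001] max [0.631 0.386 0.11 ]
top blue 181 mean [0.4943 0.2894 0.0333] min [ 0.45   0.266 -0.005] max [0.546 0.329 0.088]
top red 28 mean [0.5063 0.3407 0.0244] min [ 0.498  0.329 -0.003] max [0.516 0.354 0.038]
top grey 318 mean [0.4802 0.3144 0.0711] min [ 0.448  0.287 -0.006] max [0.548 0.358 0.091]
top amber 24 mean [0.4714 0.3416 0.0467] min [ 0.463  0.329 -0.003] max [0.481 0.358 0.081]
```

View pics/scene_crop.png

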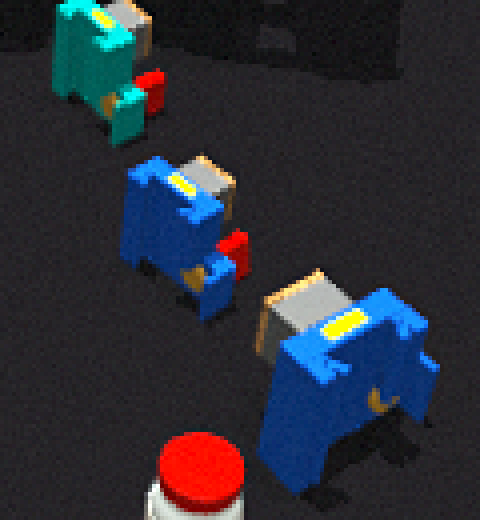

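View pics/top_crop.png

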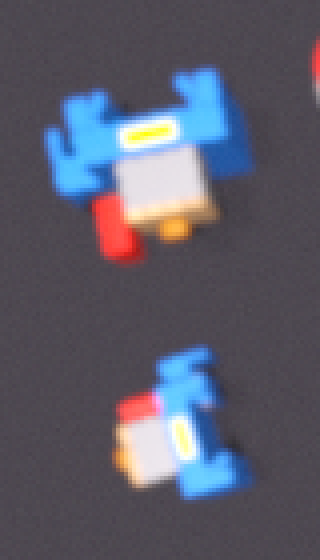

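The crop shows the small blue carrier standing nose up. The yellow mark is at top px ~(175,200), the knob side is toward world +x, and the block and top side face +y. The large one at (168,130) is visibly bigger (115 mm against 87 mm tall). Next I fit the rail and the carrier's yaw.

```bash
python3 - <<'E'
from h import *
for n in ["scene","top"]:
    z=np.load(f"pics/{n}0.npz");im=z["im"];P=cloud(n,im,z["d"])
    X,Y,Z=P[...,0],P[...,1],P[...,2]
    reg=(X>0.43)&(X<0.63)&(Y>-0.27)&(Y<0.09)&(z["d"]>0)
    bench=(X>0.3)&(X<0.45)&(Y>-0.2)&(Y<0.2)
    print(n,"bench z",np.median(Z[bench&(abs(Z)<.01)]))
    for nm,a,b in [("plate",.006,.014),("railtop",.024,.031),("stop",.037,.045),("cam",.125,.145)]:
        m=reg&(Z>a)&(Z<b); 
        Q=P[m]; 
        if len(Q)<10: print(nm,len(Q));continue
        r=cv2.minAreaRect((Q[:,:2]*1000).astype(np.float32)); print(nm,len(Q),"z",np.median(Q[:,2]).round(4),r, cv2.boxPoints(r).round(0).tolist())
    # carrier: nose face
    m=(X>.43)&(X<.56)&(Y>.25)&(Y<.37)&(Z>.08)&(Z<.092)
    Q=P[m]; r=cv2.minAreaRect((Q[:,:2]*1000).astype(np.float32)); print("noseface+block",len(Q),r,cv2.boxPoints(r).round(0).tolist())
    m=(X>.43)&(X<.56)&(Y>.25)&(Y<.37)&(Z>.072)&(Z<.09)
    hsv=cv2.cvtColor(im,cv2.COLOR_RGB2HSV)
    b=m&(hsv[...,0]>105)&(hsv[...,0]<125)&(hsv[...,1]>150); Q=P[b]
    r=cv2.minAreaRect((Q[:,:2]*1000).astype(np.float32)); print("blue top",len(Q),r,cv2.boxPoints(r).round(0).tolist())
    for q in [im[150:230,255:410]] if n=="top" else [im[185:275,115:260]]:
        cv2.imwrite(f"pics/{n}_rail.png",cv2.resize(q[:,:,::-1],None,fx=5,fy=5,interpolation=cv2.INTER_NEAREST))
E
```

```text
scene bench z 0.0016280762060218446
plate 2089 z 0.0111 ((525.8318481445312, -84.79200744628906), (323.70526123046875, 190.62840270996094), 88.30038452148438) [[426.0, -244.0], [616.0, -249.0], [626.0, 74.0], [435.0, 80.0]]
railtop 533 z 0.0288 ((527.9246826171875, -72.44854736328125), (48.95501708984375, 267.0508117675781), 16.864782333374023) [[466.0, 48.0], [543.0, -207.0], [590.0, -193.0], [513.0, 62.0]]
stop 84 z 0.0419 ((545.323974609375, -130.60775756835938), (44.962158203125, 128.6647186279297), 19.40911865234375) [[503.0, -77.0], [545.0, -199.0], [588.0, -184.0], [545.0, -62.0]]
cam 855 z 0.1296 ((552.8272094726562, -182.15206909179688), (84.50493621826172, 78.57748413085938), 13.283040046691895) [[503.0, -154.0], [521.0, -230.0], [603.0, -211.0], [585.0, -134.0]]
noseface+block 223 ((483.8299560546875, 303.07464599609375), (69.13121032714844, 60.86550521850586), 18.889745712280273) [[441.0, 321.0], [461.0, 263.0], [526.0, 285.0], [507.0, 343.0]]
blue top 118 ((488.6378479003906, 290.7364196777344), (69.8127212524414, 35.58127212524414), 17.611013412475586) [[450.0, 297.0], 
[... 489 characters left out ...]
75, -77.66120910644531), (43.900875091552734, 16.11823272705078), 13.241622924804688) [[501.0, -75.0], [504.0, -91.0], [547.0, -80.0], [544.0, -65.0]]
cam 1061 z 0.1288 ((548.5835571289062, -180.9549560546875), (82.75443267822266, 78.78089141845703), 12.444684028625488) [[500.0, -151.0], [517.0, -228.0], [597.0, -211.0], [581.0, -134.0]]
noseface+block 332 ((480.9523620605469, 303.9840087890625), (67.57697296142578, 58.05573654174805), 18.819608688354492) [[440.0, 321.0], [458.0, 266.0], [522.0, 287.0], [504.0, 342.0]]
blue top 16 ((485.120361328125, 290.2152404785156), (67.0832290649414, 30.64609718322754), 18.462221145629883) [[448.0, 294.0], [458.0, 265.0], [522.0, 286.0], [512.0, 315.0]]
```

The rail's x axis points along about (0.230, -0.973) with its entry near (0.4925, 0.0565). The carrier origin is near (0.490, 0.2765) with its top direction along (-0.322, 0.947). I'll grip the block with the hand leaning 45°, so I need a small planner that prints the numbers.

```bash
cat >> h.py <<'E'
from scipy.spatial.transform import Rotation as R
def plan(p,Rm,start=None,show=True):
    """units of shift/turn from commanded(=measured approx) pose"""
    s=start or status.observe(); A=np.array(s["tool_rot"])
    sh=A.T@(np.array(p)-s["position"])/0.05
    rv=np.degrees(R.from_matrix(A.T@Rm).as_rotvec())/8
    if show: print("shift",sh.round(3),"turn",rv.round(3),"| rows by dist %.1f by ang %.1f"%(np.linalg.norm(sh)*50/62.5,np.linalg.norm(rv)*8/10.7))
    return sh,rv
def tool(top_az,tilt):
    """tool x along azimuth top_az (deg) when tilt=0, z down; tilt>0: z leans toward -x"""
    c,s=np.cos(np.radians(top_az)),np.sin(np.radians(top_az))
    x=np.array([c,s,0]);z=np.array([0,0,-1.]);y=np.cross(z,x)
    t=np.radians(tilt)
    return np.stack([x*np.cos(t)+z*np.sin(t),y,z*np.cos(t)-x*np.sin(t)],-1)
def st():
    s=status.observe(); print("t",round(s["time_s"],2),"pos",s["position"].round(4),"q",s["q"].round(1),"F",s["ft_force"].round(1),"T",s["wrist_torque"].round(2),"grip",round(s["grip_width"]*1000,1))
    print("  x",s["tool_rot"][:,0].round(3),"z",s["tool_rot"][:,2].round(3)); return s
E
python3 - <<'E'
from h import *
Rm=tool(108.8,45); print(Rm.round(3))
a=Rm[:,2]; G=np.array([.473,.326,.062])
plan(G-.08*a,Rm)
plan([.40,.42,.22],Rm)
E
```

```text
[[-0.228  0.947  0.228]
 [ 0.669  0.322 -0.669]
 [-0.707  0.    -0.707]]
shift [-6.035 -0.805  2.255] turn [ 2.533 -5.231  6.115] | rows by dist 5.2 by ang 6.3
shift [-4.732 -0.409  0.227] turn [ 2.533 -5.231  6.115] | rows by dist 3.8 by ang 6.3
```

Call:
send_rows --pt "-1.0 -0.1 0.0 0.4 -0.9 1.0 85" --pt "-2.1 -0.2 0.1 0.9 -1.8 2.1 85" --pt "-3.2 -0.3 0.15 1.35 -2.8 3.25 85" --pt "-4.3 -0.4 0.2 1.8 -3.7 4.35 85" --pt "-4.73 -0.41 0.23 2.3 -4.7 5.5 85"

```text
time_s: 1.38
position: [0.402, 0.4186, 0.22]
tool_rot: [[-0.416, 0.876, 0.243], [0.69, 0.478, -0.543], [-0.592, -0.058, -0.804]]
ft_force: [1.1, -0.5, -0.1]
grip_width: 0.085
```

```bash
python3 - <<'E'
from h import *
st()
Rm=tool(108.8,45); a=Rm[:,2]; G=np.array([.473,.326,.062])
plan(G-.08*a,Rm)
E
```

```text
t 1.38 pos [0.402  0.4186 0.22  ] q [ 48.3  34.8  62.  -33.2  98.5  18.1] F [ 1.1 -0.5 -0.1] T [0.26 0.11 0.03] grip 85.0
  x [-0.416  0.69  -0.592] z [ 0.243 -0.543 -0.804]
shift [0.222 0.669 2.31 ] turn [ 0.484 -1.042  1.205] | rows by dist 1.9 by ang 1.2
```

Call:
send_rows --pt "0.1 0.3 1.0 0.3 -0.6 0.7 85" --pt "0.22 0.6 2.0 0.48 -1.04 1.2 85" --pt "0.22 0.67 2.31 0.48 -1.04 1.2 85" --pt "0.22 0.67 2.31 0.48 -1.04 1.2 85"

```text
time_s: 1.88
position: [0.4527, 0.3815, 0.1188]
tool_rot: [[-0.237, 0.944, 0.23], [0.67, 0.33, -0.665], [-0.704, -0.003, -0.711]]
ft_force: [0.6, -0.2, -0.3]
grip_width: 0.0848
```

```bash
python3 - <<'E'
from h import *
s=st(); im,d=vision.get_image("wrist"); np.savez("pics/w1.npz",im=im,d=d)
v=im[:,:,::-1].copy()
O=np.array([.490,.2765,0]);ey=np.array([.947,.322,0]);eh=np.array([-.322,.947,0]);ez=np.array([0,0,1.])
pt=lambda sx,y,h:O+sx*ez+y*ey+h*eh
for q in [pt(.08,sg*.018,h) for sg in(-1,1) for h in(.03,.058)]+[pt(.044,sg*.018,.058) for sg in (-1,1)]+[pt(.084,sg*.034,h) for sg in (-1,1) for h in (0,.03)]:
    u=wproj(q,s)[0]; cv2.circle(v,tuple(int(round(k)) for k in u),2,(0,255,0),-1)
cv2.imwrite("pics/w1.png",cv2.resize(v,(768,576)))
E
```

```text
t 1.88 pos [0.4527 0.3815 0.1188] q [ 44.6  43.9  65.8 -39.5  92.6  31.4] F [ 0.6 -0.2 -0.3] T [ 0.32  0.11 -0.01] grip 84.8
  x [-0.237  0.67  -0.704] z [ 0.23  -0.665 -0.711]
```

View pics/w1.png

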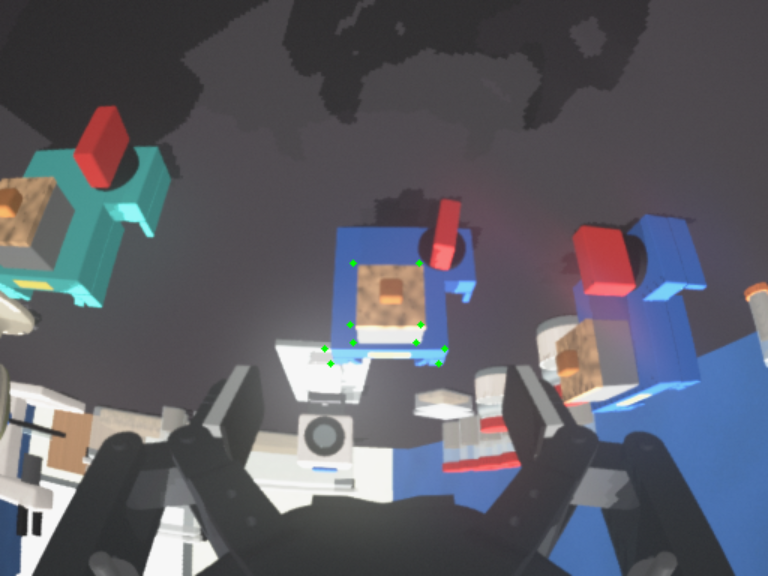

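The view shows the cork-topped block at px 356–424 (768-wide scale) between the open fingers. My overlay sits about 4 px to its left, so I'll refine from the wrist depth.

```bash
python3 - <<'E'
from h import *
s=status.observe(); z=np.load("pics/w1.npz");im=z["im"];d=z["d"];P=wcloud(d,s)
hsv=cv2.cvtColor(im,cv2.COLOR_RGB2HSV)
O=np.array([.490,.2765,0]);ey=np.array([.947,.322,0]);eh=np.array([-.322,.947,0])
L=np.stack([(P-O)@ey,(P-O)@eh,P[...,2]],-1)*1000
reg=np.zeros((384,512),bool);reg[150:245,215:320]=1
cork=reg&(abs(L[...,1]-58)<5)&(hsv[...,0]<25)&(abs(L[...,0])<30)&(L[...,2]>38)
Q=L[cork];print("cork",len(Q),"y",np.percentile(Q[:,0],[1,50,99]),"h",np.median(Q[:,1]),"z",np.percentile(Q[:,2],[1,50,99]))
A=np.c_[Q[:,0],Q[:,2],np.ones(len(Q))];print("h plane coef",np.linalg.lstsq(A,Q[:,1],rcond=None)[0])
pl=reg&(abs(L[...,1]-30)<5)&(hsv[...,0]>100)&(hsv[...,0]<128)&(hsv[...,1]>120)&(L[...,2]>5)
Q=L[pl];print("plate",len(Q),"y",np.percentile(Q[:,0],[1,50,99]),"h",np.median(Q[:,1]),"z",np.percentile(Q[:,2],[1,50,99]))
A=np.c_[Q[:,0],Q[:,2],np.ones(len(Q))];print("h plane coef",np.linalg.lstsq(A,Q[:,1],rcond=None)[0])
E
```

```text
cork 1587 y [-14.42819826   2.827208    20.1518297 ] h 56.6470514755133 z [45.89804946 66.81643002 81.12820119]
h plane coef [-1.93748396e-03  1.39490651e-03  5.66358754e+01]
plate 2833 y [-30.02001044   7.57227408  55.07762871] h 28.527163014153395 z [ 5.3685782  34.18481279 84.83354787]
h plane coef [-2.83644586e-03  3.29855900e-03  2.84024350e+01]
```

```bash
python3 - <<'E'
from h import *
Rm=tool(108.8,45); a=Rm[:,2]; G=np.array([.4759,.3259,.063])
plan(G-.08*a,Rm); plan(G-.02*a,Rm); plan(G+.019*a,Rm)
E
```

```text
shift [-0.053  0.078  0.065] turn [ 0.039 -0.042  0.049] | rows by dist 0.1 by ang 0.1
shift [-0.06   0.072  1.265] turn [ 0.039 -0.042  0.049] | rows by dist 1.0 by ang 0.1
shift [-0.064  0.068  2.045] turn [ 0.039 -0.042  0.049] | rows by dist 1.6 by ang 0.1
```

Call:
send_rows --pt "-0.05 0.08 0.3 0.04 -0.04 0.05 85" --pt "-0.06 0.07 0.9 0.04 -0.04 0.05 85" --pt "-0.06 0.07 1.5 0.04 -0.04 0.05 80" --pt "-0.06 0.07 2.0 0.04 -0.04 0.05 65" --pt "-0.06 0.07 2.05 0.04 -0.04 0.05 50" --grip_force 50

```text
time_s: 2.55
position: [0.4803, 0.3115, 0.0476]
tool_rot: [[-0.228, 0.947, 0.225], [0.668, 0.32, -0.672], [-0.708, -0.003, -0.706]]
ft_force: [-0.6, 0.1, 1.2]
grip_width: 0.0503
```

```bash
python3 - <<'E'
from h import *
s=st(); im,d=vision.get_image("wrist")
cv2.imwrite("pics/w2.png",cv2.resize(im[:,:,::-1],(768,576)))
Rm=tool(108.8,45); a=Rm[:,2]; G=np.array([.4759,.3259,.063]); plan(G+.019*a,Rm)
E
```

```text
t 2.55 pos [0.4803 0.3115 0.0476] q [ 38.4  46.2  75.5 -42.5  80.4  35.6] F [-0.6  0.1  1.2] T [ 0.33  0.08 -0.01] grip 50.3
  x [-0.228  0.668 -0.708] z [ 0.225 -0.672 -0.706]
shift [-0.007  0.003 -0.036] turn [-0.015  0.01  -0.001] | rows by dist 0.0 by ang 0.0
```

View pics/w2.png

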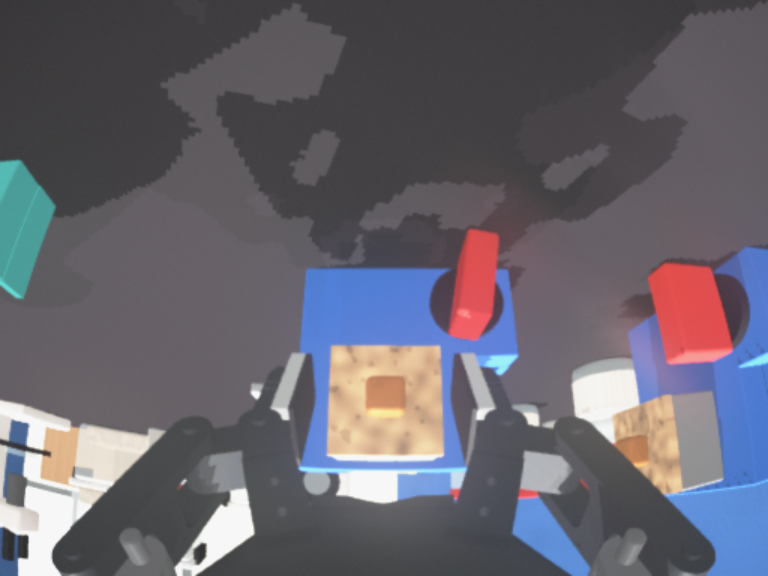

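The block (px 330–442) sits centred between the pads (~300 and ~465). I'll close on it.

Call:
send_rows --pt "0 0 0 0 0 0 40" --pt "0 0 0 0 0 0 30" --pt "0 0 0 0 0 0 30" --pt "0 0 0 0 0 0 30" --grip_force 60

```text
time_s: 3.1
position: [0.4804, 0.3135, 0.0487]
tool_rot: [[-0.227, 0.947, 0.229], [0.669, 0.322, -0.67], [-0.708, 0.001, -0.706]]
ft_force: [-2.1, 2.9, 7.3]
grip_width: 0.0352
```

```bash
python3 - <<'E'
from h import *
s=st()
# lift 60 mm then tilt to -45
Rm=tool(108.8,45); p=s["position"]+[0,0,.07]
plan(p,s["tool_rot"])
# final: carrier laid. rotation maps eh->ez, ez->-eh
Q=R.from_rotvec(np.radians(90)*np.array([.947,.322,0])/np.hypot(.947,.322)).as_matrix()
plan(p,Q@s["tool_rot"])
E
```

```text
t 3.1 pos [0.4804 0.3135 0.0487] q [ 38.5  46.2  75.4 -42.5  80.4  35.6] F [-2.1  2.9  7.3] T [ 0.08  0.17 -0.01] grip 35.2
  x [-0.227  0.669 -0.708] z [ 0.229 -0.67  -0.706]
shift [-0.991  0.001 -0.989] turn [0. 0. 0.] | rows by dist 1.1 by ang 0.0
shift [-0.991  0.001 -0.989] turn [2.000e-03 1.125e+01 9.000e-03] | rows by dist 1.1 by ang 8.4
```

Call:
send_rows --pt "-0.5 0 -0.5 0 0 0 30" --pt "-1.0 0 -1.0 0 0.5 0 30" --pt "-1.0 0 -1.0 0 1.7 0 30" --pt "-1.0 0 -1.0 0 2.9 0 30" --pt "-1.0 0 -1.0 0 4.1 0 30"

```text
time_s: 3.72
position: [0.4798, 0.3132, 0.1185]
tool_rot: [[-0.315, 0.947, 0.066], [0.926, 0.322, -0.197], [-0.207, -0.001, -0.978]]
ft_force: [0.7, -0.6, -3.8]
grip_width: 0.0351
```

```bash
python3 - <<'E'
from h import *
s=st()
E
```

```text
t 3.73 pos [0.4798 0.3132 0.1185] q [ 26.7  31.7  78.2 -12.4  72.2  11.9] F [ 0.7 -0.6 -3.8] T [0.22 0.13 0.02] grip 35.1
  x [-0.315  0.926 -0.207] z [ 0.066 -0.197 -0.978]
```

Call:
send_rows --pt "0 0 0 0 1.2 0 30" --pt "0 0 0 0 2.4 0 30" --pt "0 0 0 0 3.6 0 30" --pt "0 0 0 0 4.8 0 30" --pt "0 0 0 0 6.0 0 30"

```text
time_s: 4.35
position: [0.4803, 0.3126, 0.1186]
tool_rot: [[-0.26, 0.947, -0.189], [0.766, 0.321, 0.556], [0.588, -0.0, -0.809]]
ft_force: [-0.4, -0.3, -4.9]
grip_width: 0.0348
```

```bash
python3 - <<'E'
from h import *
s=st()
im,d=vision.get_image("scene")
cv2.imwrite("pics/s2.png",cv2.resize(im[100:280,220:460,::-1],(768,576)))
plan(s["position"],tool(108.8,-45))
E
```

```text
t 4.35 pos [0.4803 0.3126 0.1186] q [  5.5  32.   86.7  36.4  74.3 -27.5] F [-0.4 -0.3 -4.9] T [-0.64 -0.11  0.05] grip 34.8
  x [-0.26   0.766  0.588] z [-0.189  0.556 -0.809]
shift [ 0.048  0.001 -0.006] turn [-1.000e-03  1.081e+00 -3.700e-02] | rows by dist 0.0 by ang 0.8
```

View pics/s2.png

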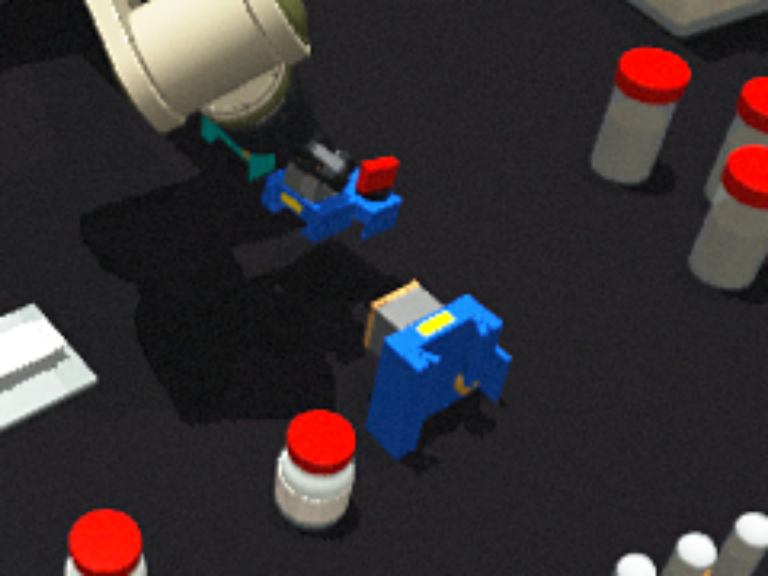

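Call:
send_rows --pt "0 0 0 0 1.08 0 30" --pt "-0.29 0 0.4 0 1.08 -0.04 30" --pt "-0.59 0 0.81 0 1.08 -0.04 30" --pt "-0.82 0 1.13 0 1.08 -0.04 30" --pt "-0.82 0 1.13 0 1.08 -0.04 30"

```text
time_s: 5.03
position: [0.4796, 0.3125, 0.0474]
tool_rot: [[-0.233, 0.945, -0.228], [0.676, 0.326, 0.661], [0.699, -0.001, -0.715]]
ft_force: [-0.0, 0.2, -3.3]
grip_width: 0.0351
```

```bash
python3 - <<'E'
from h import *
s=st()
im,d=vision.get_image("scene")
cv2.imwrite("pics/s3.png",cv2.resize(im[130:250,260:420,::-1],(768,576),interpolation=cv2.INTER_CUBIC))
E
```

```text
t 5.03 pos [0.4796 0.3125 0.0474] q [  2.6  40.3  90.7  45.   71.3 -40.2] F [-0.   0.2 -3.3] T [-0.69 -0.21 -0.  ] grip 35.1
  x [-0.233  0.676  0.699] z [-0.228  0.661 -0.715]
```

View pics/s3.png

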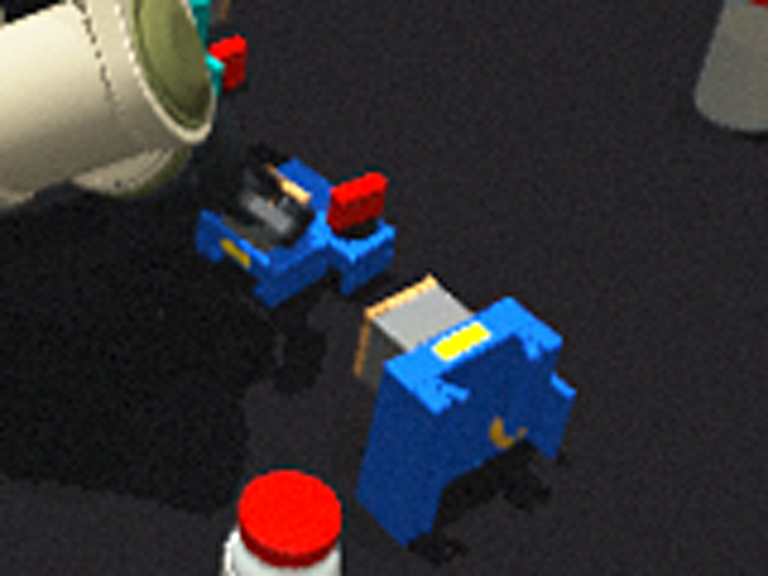

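Call:
send_rows --pt "-0.04 0 0.04 0 0.08 0 30" --pt "-0.08 0 0.08 0 0.08 0 30" --pt "-0.1 0 0.1 0 0.08 0 30" --pt "-0.1 0 0.1 0 0.08 0 30"

```text
time_s: 5.58
position: [0.4804, 0.3122, 0.0417]
tool_rot: [[-0.231, 0.946, -0.229], [0.668, 0.325, 0.669], [0.707, 0.002, -0.707]]
ft_force: [-0.1, -0.8, -1.5]
grip_width: 0.0354
```

Call:
send_rows --pt "-0.02 0 0.02 0 0 0 30" --pt "-0.04 0 0.04 0 0 0 30" --pt "-0.04 0 0.04 0 0 0 30"

```text
time_s: 5.95
position: [0.4805, 0.3122, 0.0414]
tool_rot: [[-0.232, 0.945, -0.229], [0.666, 0.326, 0.671], [0.709, 0.004, -0.705]]
ft_force: [-2.8, -9.3, 22.6]
grip_width: 0.0349
```

Call:
send_rows --pt "0.02 0 -0.02 0 0 0 30" --pt "0.02 0 -0.02 0 0 0 45" --pt "0.02 0 -0.02 0 0 0 55" --pt "0.02 0 -0.02 0 0 0 60" --pt "0.0 0 -0.3 0 0 0 70"

```text
time_s: 6.58
position: [0.4832, 0.3022, 0.049]
tool_rot: [[-0.231, 0.945, -0.231], [0.668, 0.326, 0.669], [0.707, 0.0, -0.707]]
ft_force: [0.7, -0.3, 0.3]
grip_width: 0.0702
```

```bash
python3 - <<'E'
from h import *
s=st()
for l in ["scene","wrist","top"]:
    im,d=vision.get_image(l); np.savez(f"pics/{l}4.npz",im=im,d=d)
    if l=="scene": cv2.imwrite("pics/s4.png",cv2.resize(im[130:250,260:420,::-1],(768,576),interpolation=cv2.INTER_CUBIC))
    if l=="wrist": cv2.imwrite("pics/w4.png",im[:,:,::-1])
Rm=tool(108.8,0)
plan(np.array([.48,.28,.20]),Rm)
E
```

```text
t 6.58 pos [0.4832 0.3022 0.049 ] q [  1.3  40.4  90.6  45.   72.5 -41.1] F [ 0.7 -0.3  0.3] T [-0.33 -0.11 -0.03] grip 70.2
  x [-0.231  0.668  0.707] z [-0.231  0.669 -0.707]
shift [ 1.856 -0.215 -2.396] turn [ 0.015 -5.621  0.024] | rows by dist 2.4 by ang 4.2
```

View pics/s4.png

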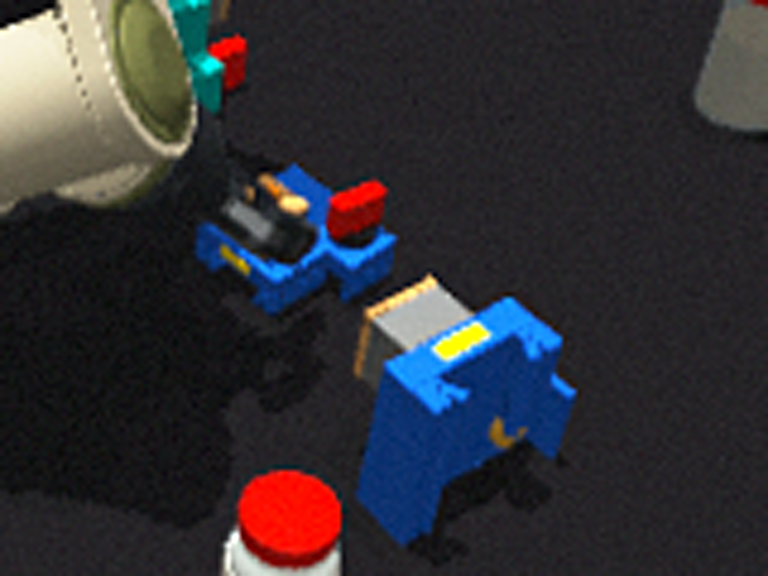

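View pics/w4.png

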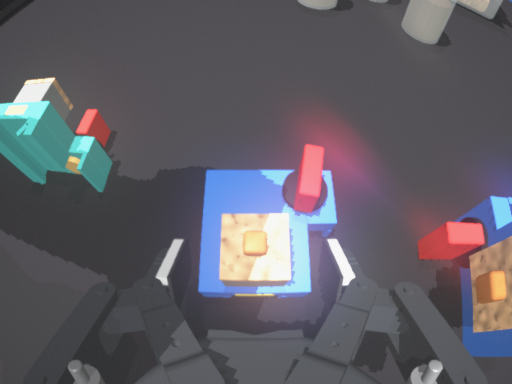

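The carrier lies flat with its jaws underneath and is released. I'll go upright above it and measure it.

Call:
send_rows --pt "0.4 0 -0.8 0 0 0 80" --pt "0.9 -0.1 -1.5 0 -1.0 0 85" --pt "1.4 -0.2 -2.1 0 -2.3 0 85" --pt "1.86 -0.21 -2.4 0 -3.6 0 85" --pt "1.86 -0.21 -2.4 0 -4.9 0 85"

```text
time_s: 7.35
position: [0.4805, 0.2808, 0.2029]
tool_rot: [[-0.324, 0.946, -0.023], [0.941, 0.325, 0.093], [0.095, 0.009, -0.995]]
ft_force: [0.2, 0.0, -1.1]
grip_width: 0.0849
```

```bash
python3 - <<'E'
from h import *
s=st(); plan(np.array([.48,.28,.19]),tool(108.8,0))
E
```

```text
t 7.35 pos [0.4805 0.2808 0.2029] q [15.5 23.1 77.3  5.6 79.5 -4.5] F [ 0.2  0.  -1.1] T [-0.05  0.01 -0.  ] grip 84.9
  x [-0.324  0.941  0.095] z [-0.023  0.093 -0.995]
shift [-0.037 -0.018  0.256] turn [ 0.06  -0.681  0.021] | rows by dist 0.2 by ang 0.5
```

Call:
send_rows --pt "-0.04 -0.02 0.25 0.06 -0.68 0.02 85" --pt "-0.04 -0.02 0.25 0.06 -0.68 0.02 85" --pt "-0.04 -0.02 0.25 0.06 -0.68 0.02 85"

```text
time_s: 7.72
position: [0.4792, 0.2794, 0.1872]
tool_rot: [[-0.323, 0.946, -0.009], [0.946, 0.323, 0.005], [0.008, -0.007, -1.0]]
ft_force: [0.2, 0.4, 0.4]
grip_width: 0.0851
```

```bash
cat >> h.py <<'E'
def rect(Q):
    r=cv2.minAreaRect((Q[:,:2]*1000).astype(np.float32)); return r, cv2.boxPoints(r).round(1).tolist()
E
python3 - <<'E'
from h import *
s=st(); im,d=vision.get_image("wrist"); np.savez("pics/w5.npz",im=im,d=d); cv2.imwrite("pics/w5.png",im[:,:,::-1])
im2,d2=vision.get_image("top"); np.savez("pics/t5.npz",im=im2,d=d2)
for n,I,P in [("wrist",im,wcloud(d,s)),("top",im2,cloud("top",im2,d2))]:
    X,Y,Z=P[...,0],P[...,1],P[...,2]; hsv=cv2.cvtColor(I,cv2.COLOR_RGB2HSV)
    reg=(X>.4)&(X<.57)&(Y>.2)&(Y<.4)
    cork=reg&(abs(Z-.058)<.005)&(hsv[...,0]<28); blue=reg&(abs(Z-.03)<.006)&(hsv[...,0]>105)&(hsv[...,0]<125)&(hsv[...,1]>110)
    red=reg&(abs(Z-.0625)<.004)&((hsv[...,0]<5)|(hsv[...,0]>174))&(hsv[...,1]>150)
    for nm,m in [("cork",cork),("plate",blue),("bar",red)]:
        Q=P[m]
        if len(Q)>8: print(n,nm,len(Q),"z",np.median(Q[:,2]).round(4),rect(Q))
E
```

```text
t 7.72 pos [0.4792 0.2794 0.1872] q [17.8 24.4 77.7  0.5 78.3 -1.1] F [0.2 0.4 0.4] T [-0.02 -0.01  0.  ] grip 85.1
  x [-0.323  0.946  0.008] z [-0.009  0.005 -1.   ]
wrist cork 1154 z 0.0594 (((484.6464538574219, 299.2110900878906), (35.339359283447266, 35.861656188964844), 18.89691734313965), [[462.1000061035156, 310.5], [473.70001220703125, 276.5], [507.20001220703125, 288.0], [495.6000061035156, 321.8999938964844]])
wrist plate 3148 z 0.0313 (((487.365478515625, 321.2904052734375), (87.7426986694336, 83.64433288574219), 18.97978973388672), [[432.29998779296875, 346.6000061035156], [459.5, 267.5], [542.5, 296.0], [515.2000122070312, 375.1000061035156]])
top plate 20 z 0.0314 (((435.8264465332031, 343.0299072265625), (7.620553970336914, 13.544465065002441), 1.4521944522857666), [[431.79998779296875, 349.70001220703125], [432.20001220703125, 336.20001220703125], [439.79998779296875, 336.3999938964844], [439.5, 349.8999938964844]])
```

View pics/w5.png

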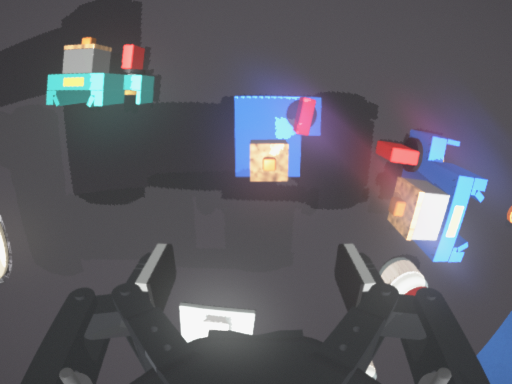

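The carrier is flat, with the cork block at px ~(269,161) and yaw 18.9°. I'll take it from straight above.

```bash
python3 - <<'E'
from h import *
s=st(); Rm=tool(108.9,0); plan(np.array([.4846,.2992,.09]),Rm); plan(np.array([.4846,.2992,.036]),Rm)
E
```

```text
t 7.83 pos [0.4795 0.279  0.1873] q [17.8 24.4 77.7  0.4 78.3 -1.1] F [0.1 0.1 0.1] T [-0.01  0.04  0.02] grip 84.9
  x [-0.322  0.947  0.007] z [-0.008  0.005 -1.   ]
shift [0.335 0.239 1.947] turn [-0.046 -0.052 -0.016] | rows by dist 1.6 by ang 0.1
shift [0.327 0.246 3.027] turn [-0.046 -0.052 -0.016] | rows by dist 2.4 by ang 0.1
```

Call:
send_rows --pt "0.33 0.24 0.6 -0.05 -0.05 -0.02 75" --pt "0.33 0.24 1.6 -0.05 -0.05 -0.02 65" --pt "0.33 0.25 2.4 -0.05 -0.05 -0.02 60" --pt "0.33 0.25 2.9 -0.05 -0.05 -0.02 55" --pt "0.33 0.25 3.03 -0.05 -0.05 -0.02 50"

```text
time_s: 8.45
position: [0.4842, 0.2991, 0.0345]
tool_rot: [[-0.324, 0.946, -0.002], [0.946, 0.324, -0.001], [-0.0, -0.002, -1.0]]
ft_force: [1.0, 0.5, 0.2]
grip_width: 0.0502
```

Call:
send_rows --pt "0 0 0 0 0 0 42" --pt "0 0 0 0 0 0 30" --pt "0 0 0 0 0 0 30" --pt "0 0 0 0 0 0 30" --grip_force 60

```text
time_s: 8.95
position: [0.485, 0.2998, 0.0368]
tool_rot: [[-0.326, 0.945, 0.003], [0.945, 0.326, -0.0], [-0.001, 0.003, -1.0]]
ft_force: [0.8, -2.7, 6.7]
grip_width: 0.035
```

```bash
python3 - <<'E'
from h import *
s=st(); im,d=vision.get_image("wrist"); np.savez("pics/w6.npz",im=im,d=d); cv2.imwrite("pics/w6.png",im[:,:,::-1])
E
```

```text
t 8.95 pos [0.485  0.2998 0.0368] q [19.9 35.7 86.1 -0.1 58.1  0.9] F [ 0.8 -2.7  6.7] T [-0.36  0.01 -0.03] grip 35.0
  x [-0.326  0.945 -0.001] z [ 0.003 -0.    -1.   ]
```

View pics/w6.png

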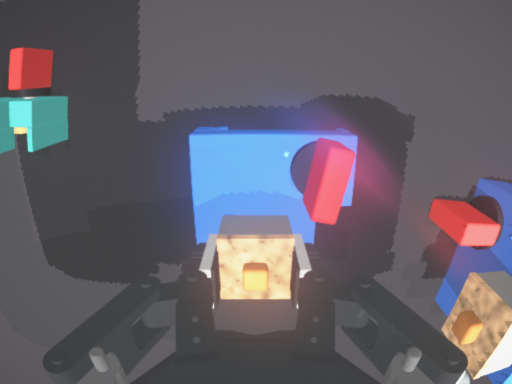

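Gripped at 35.0 mm. I'll lift and carry it to a viewing pose beside the rail, at the rail's yaw, to measure the rail with the wrist camera.

Call:
send_rows --pt "0 0 -0.3 0 0 0 30" --pt "0 0 -1.0 0 0 0 30" --pt "0 0 -1.8 0 0 0 30" --pt "0 0 -2.2 0 0 0 30"

```text
time_s: 9.5
position: [0.4844, 0.3002, 0.1484]
tool_rot: [[-0.326, 0.945, 0.003], [0.945, 0.326, 0.0], [-0.001, 0.003, -1.0]]
ft_force: [-0.6, 0.0, -4.1]
grip_width: 0.0345
```

```bash
python3 - <<'E'
from h import *
s=st(); plan(np.array([.385,-.04,.15]),tool(103.3,0))
E
```

```text
t 9.5 pos [0.4844 0.3002 0.1484] q [19.9 27.8 78.9 -0.  73.2  0.9] F [-0.6  0.  -4.1] T [-0.05 -0.06 -0.04] grip 34.5
  x [-0.326  0.945 -0.001] z [ 0.003  0.    -1.   ]
shift [-5.785 -4.097 -0.041] turn [0.021 0.003 0.715] | rows by dist 5.7 by ang 0.5
```

Call:
send_rows --pt "-1.1 -0.9 0 0 0 0.2 30" --pt "-2.2 -1.8 0 0 0 0.4 30" --pt "-3.2 -2.6 0 0 0 0.6 30" --pt "-4.2 -3.4 0 0 0 0.7 30" --pt "-5.1 -4.0 -0.04 0.02 0 0.72 30"

```text
time_s: 10.12
position: [0.3802, 0.0037, 0.1481]
tool_rot: [[-0.23, 0.973, -0.002], [0.973, 0.23, -0.002], [-0.001, -0.002, -1.0]]
ft_force: [0.9, -0.7, -2.8]
grip_width: 0.0349
```

Call:
send_rows --pt "-0.5 0.0 0 0 0 0.0 30" --pt "-0.6 -0.1 0 0 0 0.0 30" --pt "-0.6 -0.1 0 0 0 0.0 30" --pt "-0.6 -0.1 0 0 0 0.0 30"

```text
time_s: 10.62
position: [0.3832, -0.0244, 0.1476]
tool_rot: [[-0.231, 0.973, -0.002], [0.973, 0.231, -0.001], [-0.001, -0.003, -1.0]]
ft_force: [0.2, 0.1, -3.4]
grip_width: 0.0351
```

```bash
python3 - <<'E'
from h import *
s=st(); im,d=vision.get_image("wrist"); np.savez("pics/w7.npz",im=im,d=d,p=s["position"],r=s["tool_rot"]); cv2.imwrite("pics/w7.png",im[:,:,::-1])
E
```

```text
t 10.62 pos [ 0.3832 -0.0244  0.1476] q [-2.140e+01  1.090e+01  1.064e+02 -1.000e-01  6.280e+01 -3.470e+01] F [ 0.2  0.1 -3.4] T [-0.07 -0.06  0.02] grip 35.1
  x [-0.231  0.973 -0.001] z [-0.002 -0.001 -1.   ]
```

View pics/w7.png

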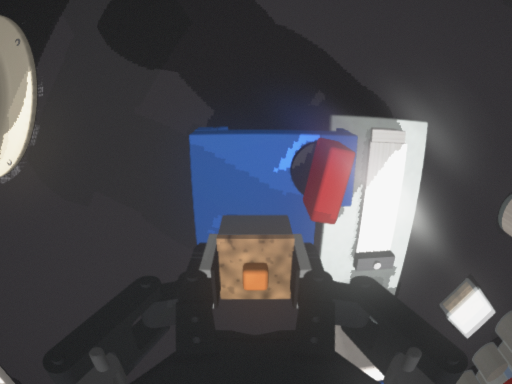

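The rail is fully visible at px x 358–405 and y 130–250, with the stop at (376,260). The carrier is in the hand in the same picture, so I'll measure both from it.

```bash
python3 - <<'E'
from h import *
z=np.load("pics/w7.npz");im,d=z["im"],z["d"];s={"position":z["p"],"tool_rot":z["r"]}
P=wcloud(d,s);X,Y,Z=P[...,0],P[...,1],P[...,2];hsv=cv2.cvtColor(im,cv2.COLOR_RGB2HSV)
rx=np.array([.230,-.973]);ry=np.array([.973,.230]) # ry: rail y (left of x, z up): z cross x
E0=np.array([.4953,.0562])
a=(P[...,:2]-E0)@rx*1000; b=(P[...,:2]-E0)@ry*1000
reg=np.zeros((384,512),bool);reg[110:300,320:430]=1
reg&=(abs(b)<60)&(a>-10)&(a<150)
print("Z hist",np.histogram(Z[reg],bins=np.arange(0,.06,.002)))
top=reg&(abs(Z-.0285)<.004)
print("top",top.sum(),np.median(Z[top]))
for lo in range(-6,132,8):
    m=top&(a>=lo)&(a<lo+8)
    if m.sum()>5: print(lo,m.sum(),"b",np.percentile(b[m],[1,99]).round(1),"mid",np.percentile(b[m],[1,99]).mean().round(2),"z",np.median(Z[m]).round(4))
print("a range",np.percentile(a[top],[.3,99.7]))
stp=reg&(abs(Z-.042)<.004)&(a>110); print("stop",stp.sum(),"a",np.percentile(a[stp],[1,99]),"b",np.percentile(b[stp],[1,99]))
# carrier in hand, tool frame
T=(P-s["position"])@s["tool_rot"]*1000
bl=(hsv[...,0]>105)&(hsv[...,0]<125)&(hsv[...,1]>110)&(np.indices((384,512))[1]<360)&(abs(T[...,0])<120)&(abs(T[...,1])<80)&(T[...,2]>-10)&(T[...,2]<15)
Q=T[bl]; print("plate z(tool)",np.median(Q[:,2]),"x",np.percentile(Q[:,0],[1,99]),"y",np.percentile(Q[:,1],[1,99]),rect(Q/1000))
A=np.c_[Q[:,:2],np.ones(len(Q))];print("plane",np.linalg.lstsq(A,Q[:,2],rcond=None)[0])
ck=(hsv[...,0]<28)&(T[...,2]<-10)&(T[...,2]>-35)&(abs(T[...,0])<40)&(abs(T[...,1])<22)&(hsv[...,1]>50)&(np.indices((384,512))[0]>230)
Q=T[ck];print("cork",np.percentile(Q,[1,50,99],0).round(1).tolist())
E
```

```text
Z hist (array([ 140,   22,   11,   90, 3407, 2424,    8,    2,   18,    6,    1,
         27,  255, 2532, 1643,   36,   50,   48,   50,   70,  387,   21,
         33,    4,    0,    0,    0,    0,    0]), array([0.   , 0.002, 0.004, 0.006, 0.008, 0.01 , 0.012, 0.014, 0.016,
       0.018, 0.02 , 0.022, 0.024, 0.026, 0.028, 0.03 , 0.032, 0.034,
       0.036, 0.038, 0.04 , 0.042, 0.044, 0.046, 0.048, 0.05 , 0.052,
       0.054, 0.056, 0.058]))
top 4453 0.027785049918602117
-6 30 b [-19.3  14.9] mid -2.22 z 0.0255
2 282 b [-19.1  16.8] mid -1.13 z 0.0263
10 302 b [-21.1  18.3] mid -1.41 z 0.0272
18 307 b [-20.8  18.8] mid -1.0 z 0.0278
26 303 b [-21.   18.7] mid -1.13 z 0.0279
34 297 b [-20.8  18.9] mid -0.98 z 0.0278
42 294 b [-20.5  19.2] mid -0.64 z 0.0278
50 274 b [-20.9  18.9] mid -1.01 z 0.0278
58 281 b [-20.9  19.2] mid -0.87 z 0.0277
66 275 b [-20.8  18.9] mid -0.94 z 0.028
74 262 b [-21.   19.1] mid -0.93 z 0.0279
82 251 b [-20.9  18.9] mid -1.02 z 0.0278
90 256 b [-20.7  18.5] mid -1.08 z 0.0279
98 236 b [-20.9  18.6] mid -1.16 z 0.028
106 234 b [-20.6  18.5] mid -1.03 z 0.0279
114 229 b [-20.6  18.3] mid -1.15 z 0.0279
122 218 b [-20.5  18.5] mid -0.98 z 0.028
130 114 b [-22.9  19.7] mid -1.59 z 0.0293
a range [  1.58210844 132.91945286]
stop 511 a [130.811891   147.17186806] b [-22.35499152  20.62041509]
plate z(tool) 5.689046692030584 x [ 2.70984811 61.46026816] y [-33.77538634  32.21000852] (((29.845748901367188, 4.156772613525391), (77.94784545898438, 63.79426574707031), 89.81954193115234), [[-2.200000047683716, -34.70000076293945], [61.599998474121094, -34.900001525878906], [61.900001525878906, 43.0], [-1.899999976158142, 43.20000076293945]])
plane [0.01532311 0.00542264 5.23175674]
cork [[-18.0, -17.9, -32.0], [4.2, -0.4, -22.6], [17.7, 17.1, -19.0]]
```

```bash
python3 - <<'E'
from h import *
z=np.load("pics/w7.npz");s={"position":z["p"],"tool_rot":z["r"]}
for f in ["w6","w7"]:
    z=np.load(f"pics/{f}.npz");im,d=z["im"],z["d"];P=wcloud(d,s);hsv=cv2.cvtColor(im,cv2.COLOR_RGB2HSV)
    T=(P-s["position"])@s["tool_rot"]*1000
    bl=(hsv[...,0]>105)&(hsv[...,0]<125)&(hsv[...,1]>110)&(T[...,0]>20)&(T[...,0]<58)&(T[...,1]<15)&(T[...,1]>-32)&(T[...,2]>-5)&(T[...,2]<15)
    Q=T[bl];A=np.c_[Q[:,:2],np.ones(len(Q))];print(f,len(Q),"plane",np.linalg.lstsq(A,Q[:,2],rcond=None)[0], rect(Q/1000)[0])
st()
# pre-entry: carrier origin->block 62; nose 22 ahead of TCP. 
rx=np.array([.230,-.973]);ry=np.array([.973,.230]);E0=np.array([.4953,.0562])
def tgt(nose_a,b,z): return np.r_[E0+rx*(.0008+nose_a-.022)+ry*b,z]
print(tgt(-.03,-.0004,.11),tgt(-.03,-.0004,.05))
plan(tgt(-.03,-.0004,.15),tool(103.3,0))
E
```

```text
w6 1352 plane [7.95613282e-03 2.27340464e-03 5.42632319e+00] ((25.71872329711914, -8.478767395019531), (11.418318748474121, 46.95487594604492), 0.004001263994723558)
w7 6208 plane [-1.16028929e-04  5.30846507e-03  5.72117688e+00] ((38.9979248046875, -8.50033187866211), (37.98996353149414, 46.996337890625), 0.03183911368250847)
t 10.68 pos [ 0.3833 -0.0245  0.1475] q [-2.140e+01  1.090e+01  1.064e+02 -1.000e-01  6.280e+01 -3.470e+01] F [-0.2 -0.3 -3.1] T [-0.05 -0.04  0.02] grip 34.8
  x [-0.231  0.973 -0.001] z [-0.002 -0.001 -1.   ]
[0.4831348 0.1059256 0.11     ] [0.4831348 0.1059256 0.05     ]
shift [ 2.077  2.544 -0.057] turn [-0.018  0.005  0.005] | rows by dist 2.6 by ang 0.0
```

Call:
send_rows --pt "0.6 0.6 0 0 0 0 30" --pt "1.2 1.4 0 0 0 0 30" --pt "1.8 2.1 0 0 0 0 30" --pt "2.08 2.54 0.0 0 0 0 30" --pt "2.08 2.54 0.4 -0.02 0 0 30"

```text
time_s: 11.3
position: [0.4846, 0.1072, 0.1274]
tool_rot: [[-0.233, 0.973, 0.004], [0.973, 0.233, -0.001], [-0.002, 0.003, -1.0]]
ft_force: [-0.6, -0.5, -3.8]
grip_width: 0.0345
```

```bash
cat >> h.py <<'E'
rx=np.array([.230,-.973]);ry=np.array([.973,.230]);E0=np.array([.4953,.0562])
def tgt(nose_a,b,z): return np.r_[E0+rx*(.0008+nose_a-.022)+ry*b,z]
def where(s):
    q=s["position"][:2]-E0; print("nose_a %.1f b %.2f z %.2f mm  Frail x %.1f y %.1f z %.1f"%(1000*(q@rx-.0008+.022),1000*q@ry,1000*s["position"][2],s["ft_force"][:2]@rx,s["ft_force"][:2]@ry,s["ft_force"][2]))
E
python3 - <<'E'
from h import *
s=st();where(s); plan(tgt(-.03,-.0004,.0506),tool(103.3,0))
E
```

```text
t 11.3 pos [0.4846 0.1072 0.1274] q [ -1.2  22.6  92.3  -0.   64.9 -14.6] F [-0.6 -0.5 -3.8] T [-0.1   0.04  0.02] grip 34.5
  x [-0.233  0.973 -0.002] z [ 0.004 -0.001 -1.   ]
nose_a -30.8 b 1.33 z 127.42 mm  Frail x 0.4 y -0.7 z -3.8
shift [-0.015 -0.04   1.536] turn [0.024 0.011 0.02 ] | rows by dist 1.2 by ang 0.0
```

Call:
send_rows --pt "-0.015 -0.035 0.5 0.02 0.01 0.02 30" --pt "-0.015 -0.035 1.2 0.02 0.01 0.02 30" --pt "-0.015 -0.035 1.53 0.02 0.01 0.02 30" --pt "-0.015 -0.035 1.53 0.02 0.01 0.02 30"

```text
time_s: 11.8
position: [0.4809, 0.1045, 0.0496]
tool_rot: [[-0.228, 0.974, -0.005], [0.974, 0.228, -0.0], [0.001, -0.005, -1.0]]
ft_force: [0.6, 0.8, -2.9]
grip_width: 0.0348
```

```bash
python3 - <<'E'
from h import *
s=st();where(s); plan(tgt(-.03,-.0004,.0506),tool(103.3,0))
im,d=vision.get_image("top"); cv2.imwrite("pics/t8.png",cv2.resize(im[110:230,200:360,::-1],(800,600),interpolation=cv2.INTER_CUBIC))
im,d=vision.get_image("scene"); cv2.imwrite("pics/s8.png",cv2.resize(im[150:270,180:340,::-1],(800,600),interpolation=cv2.INTER_CUBIC))
s=st();where(s)
E
```

```text
t 11.8 pos [0.4809 0.1045 0.0496] q [ -1.6  29.   97.8  -0.   53.5 -14.7] F [ 0.6  0.8 -2.9] T [-0.07 -0.02  0.03] grip 34.8
  x [-0.228  0.974  0.001] z [-0.005 -0.    -1.   ]
nose_a -29.1 b -2.89 z 49.65 mm  Frail x -0.6 y 0.8 z -2.9
shift [ 0.018  0.05  -0.019] turn [-0.038 -0.009 -0.018] | rows by dist 0.0 by ang 0.0
t 11.9 pos [0.482  0.1042 0.0511] q [ -1.6  28.9  97.8  -0.   53.5 -14.7] F [ 0.1 -0.1 -2.5] T [-0.1   0.01  0.03] grip 35.0
  x [-0.227  0.974  0.   ] z [-0.002 -0.    -1.   ]
nose_a -28.6 b -1.93 z 51.11 mm  Frail x 0.1 y 0.1 z -2.5
```

View pics/s8.png

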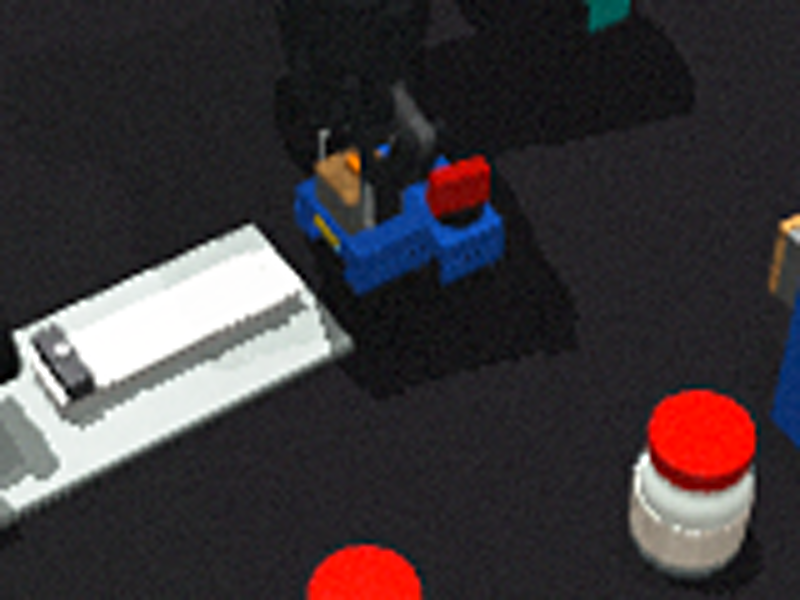

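View pics/t8.png

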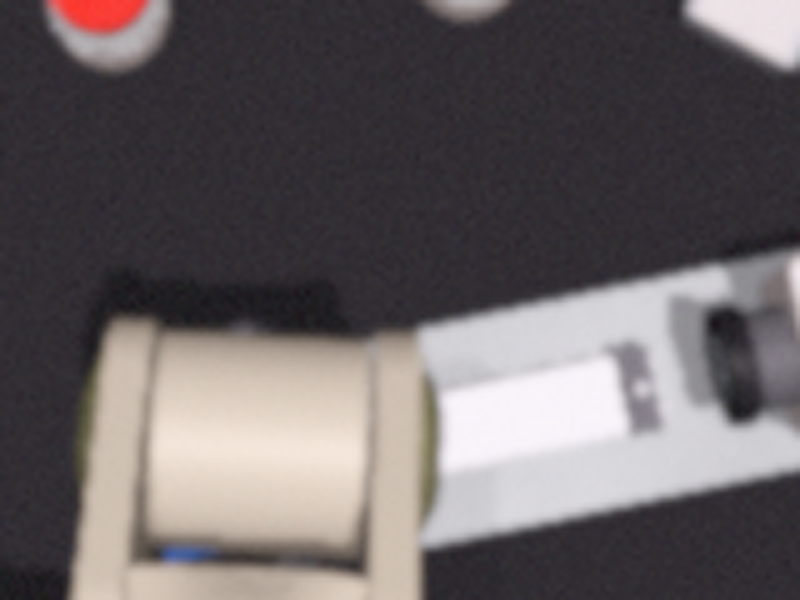

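```bash
cat >> h.py <<'E'
def avg(n=6):
    L=[];
    for i in range(n):
        vision.get_image("wrist"); s=status.observe(); L.append(s)
    o=dict(s)
    for k in ["position","ft_force","wrist_torque"]: o[k]=np.mean([l[k] for l in L],0)
    o["tool_rot"]=R.from_matrix([l["tool_rot"] for l in L]).mean().as_matrix()
    print("sd mm",(1000*np.std([l["position"] for l in L],0)).round(2),"t",s["time_s"]); where(o); return o
E
python3 - <<'E'
from h import *
s=avg(); plan(tgt(-.03,-.0004,.0506),tool(103.3,0),s)
E
```

```text
sd mm [0.1  0.12 0.13] t 12.2
nose_a -28.3 b -1.92 z 51.31 mm  Frail x -0.1 y -0.3 z -3.1
shift [0.034 0.03  0.014] turn [-0.008 -0.001 -0.024] | rows by dist 0.0 by ang 0.0
```

Call:
send_rows --pt "-0.1 0.03 0.014 -0.01 0 -0.024 30" --pt "-0.25 0.03 0.014 -0.01 0 -0.024 30" --pt "-0.4 0.03 0.014 -0.01 0 -0.024 30" --pt "-0.48 0.03 0.014 -0.01 0 -0.024 30" --pt "-0.48 0.03 0.014 -0.01 0 -0.024 30"

```text
time_s: 12.82
position: [0.4886, 0.0804, 0.0499]
tool_rot: [[-0.229, 0.973, -0.001], [0.973, 0.229, 0.0], [0.0, -0.001, -1.0]]
ft_force: [0.1, 0.6, -3.0]
grip_width: 0.0349
```

```bash
python3 - <<'E'
from h import *
s=avg(4); plan(tgt(.008,-.0004,.0506),tool(103.3,0),s)
im,d=vision.get_image("scene"); cv2.imwrite("pics/s9.png",cv2.resize(im[170:250,190:296,::-1],(800,600),interpolation=cv2.INTER_CUBIC))
E
```

```text
sd mm [0.02 0.11 0.01] t 13.025
nose_a -4.2 b -0.95 z 49.87 mm  Frail x -0.1 y 0.2 z -3.3
shift [-0.245  0.011 -0.015] turn [-0.008 -0.004 -0.003] | rows by dist 0.2 by ang 0.0
```

View pics/s9.png

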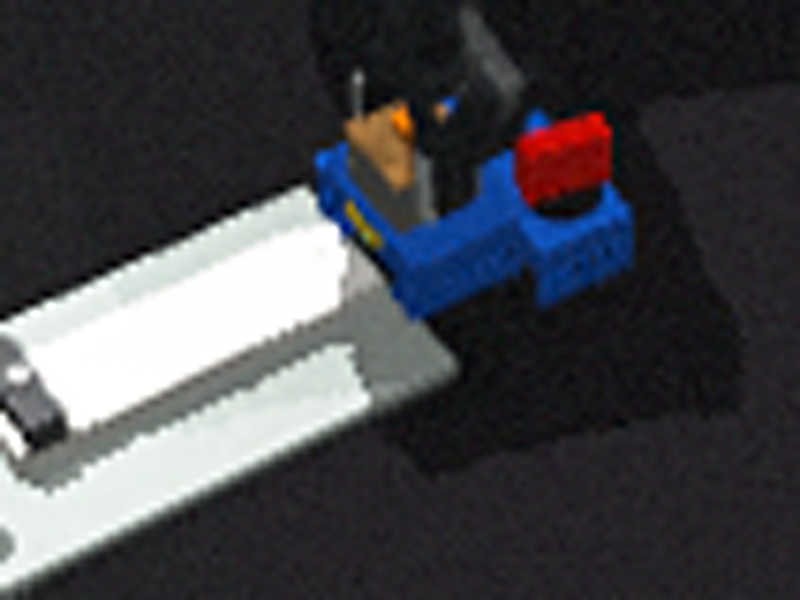

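The carrier's nose (yellow mark at ~(360,225) in the crop) faces the rail's open end, centred and at the right height. I'll go into the lead-in.

Call:
send_rows --pt "-0.08 0.01 -0.014 0 0 0 30" --pt "-0.16 0.01 -0.014 0 0 0 30" --pt "-0.24 0.01 -0.014 0 0 0 30" --pt "-0.24 0.01 -0.014 0 0 0 30"

```text
time_s: 13.58
position: [0.4919, 0.0688, 0.0506]
tool_rot: [[-0.229, 0.973, -0.001], [0.973, 0.229, 0.0], [0.0, -0.001, -1.0]]
ft_force: [0.3, -0.2, -3.4]
grip_width: 0.0345
```

```bash
python3 - <<'E'
from h import *
s=avg(3); plan(tgt(.03,-.0004,.0506),tool(103.3,0),s);print(s["wrist_torque"].round(2))
E
```

```text
sd mm [0.04 0.09 0.01] t 13.725
nose_a 7.9 b -0.43 z 50.57 mm  Frail x 0.2 y -0.1 z -3.6
shift [-0.442  0.001 -0.001] turn [-0.008 -0.003 -0.004] | rows by dist 0.4 by ang 0.0
[-0.05  0.01  0.01]
```

Call:
send_rows --pt "-0.08 0 0 0 0 0 30" --pt "-0.14 0 0 0 0 0 30" --pt "-0.2 0 0 0 0 0 30" --pt "-0.26 0 0 0 0 0 30" --pt "-0.26 0 0 0 0 0 30"

```text
time_s: 14.35
position: [0.4949, 0.0562, 0.0506]
tool_rot: [[-0.229, 0.973, -0.001], [0.973, 0.229, 0.0], [0.0, -0.001, -1.0]]
ft_force: [-0.2, 0.9, -3.4]
grip_width: 0.0351
```

```bash
python3 - <<'E'
from h import *
s=avg(3); plan(tgt(.06,-.0004,.0506),tool(103.3,0),s);print(s["wrist_torque"].round(2))
E
```

```text
sd mm [0.02 0.05 0.01] t 14.5
nose_a 20.8 b -0.42 z 50.56 mm  Frail x -0.1 y 0.0 z -3.4
shift [-0.783  0.001 -0.001] turn [-0.008 -0.003 -0.003] | rows by dist 0.6 by ang 0.0
[-0.08 -0.01 -0.04]
```

It is past the shoulder with no contact force. I'll continue.

Call:
send_rows --pt "-0.2 0 0 0 0 0 30" --pt "-0.45 0 0 0 0 0 30" --pt "-0.7 0 0 0 0 0 30" --pt "-0.95 0 0 0 0 0 30" --pt "-1.2 0 0 0 0 0 30"

```text
time_s: 15.12
position: [0.5088, -0.003, 0.0505]
tool_rot: [[-0.229, 0.973, -0.001], [0.973, 0.229, 0.0], [0.0, -0.001, -1.0]]
ft_force: [-0.4, 0.0, -3.3]
grip_width: 0.0347
```

```bash
python3 - <<'E'
from h import *
s=avg(3); plan(tgt(.12,-.0004,.0506),tool(103.3,0),s);print(s["wrist_torque"].round(2))
im,d=vision.get_image("scene"); cv2.imwrite("pics/s10.png",cv2.resize(im[180:270,130:250,::-1],(800,600),interpolation=cv2.INTER_CUBIC))
E
```

```text
sd mm [0.27 0.64 0.03] t 15.275
nose_a 82.3 b -0.29 z 50.55 mm  Frail x 0.7 y 0.5 z -3.6
shift [-0.753 -0.001 -0.001] turn [-0.005 -0.    -0.011] | rows by dist 0.6 by ang 0.0
[-0.09 -0.    0.01]
```

View pics/s10.png

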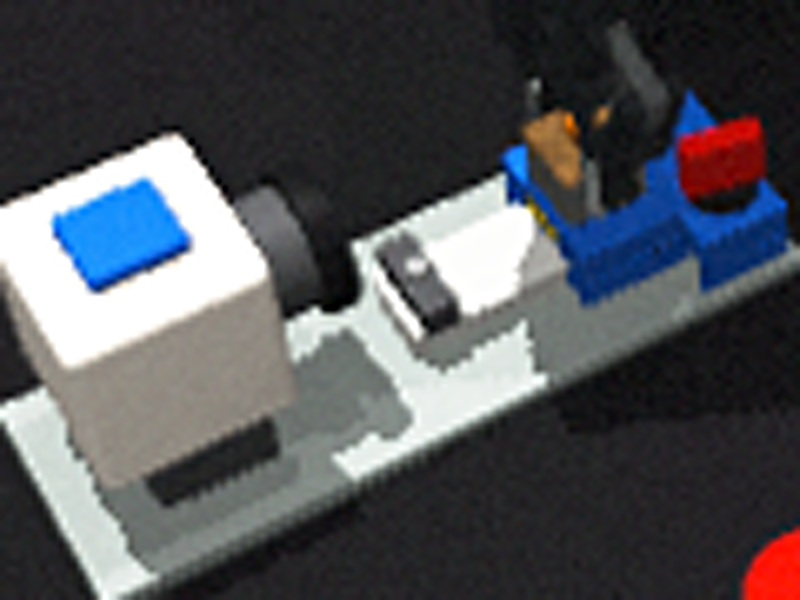

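The carrier is on the rail, well short of the stop. I'll advance to about 122 mm and then creep.

Call:
send_rows --pt "-0.2 0 0 0 0 0 30" --pt "-0.45 0 0 0 0 0 30" --pt "-0.65 0 0 0 0 0 30" --pt "-0.78 0 0 0 0 0 30" --pt "-0.8 0 0 0 0 0 30"

```text
time_s: 15.95
position: [0.5179, -0.0414, 0.0505]
tool_rot: [[-0.229, 0.973, -0.001], [0.973, 0.229, 0.0], [0.0, -0.001, -1.0]]
ft_force: [0.2, -0.1, -3.2]
grip_width: 0.035
```

Call:
send_rows --pt "-0.03 0 0 0 0 0 30" --pt "-0.06 0 0 0 0 0 30" --pt "-0.09 0 0 0 0 0 30" --pt "-0.12 0 0 0 0 0 30" --pt "-0.12 0 0 0 0 0 30"

```text
time_s: 16.58
position: [0.5192, -0.0468, 0.0505]
tool_rot: [[-0.23, 0.973, -0.001], [0.973, 0.23, 0.0], [0.0, -0.001, -1.0]]
ft_force: [-0.2, -0.6, -3.2]
grip_width: 0.0352
```

```bash
python3 - <<'E'
from h import *
s=avg(3); plan(tgt(.13,-.0004,.0506),tool(103.3,0),s);print(s["wrist_torque"].round(2))
E
```

```text
sd mm [0.02 0.03 0.01] t 16.725
nose_a 126.8 b -0.44 z 50.52 mm  Frail x 0.3 y 0.3 z -3.3
shift [-0.064  0.001 -0.002] turn [-0.008 -0.003 -0.002] | rows by dist 0.1 by ang 0.0
[-0.06  0.01 -0.01]
```

Now I'll seat it on the rail top (0.9 mm down) and creep to the stop, watching the force.

Call:
send_rows --pt "-0.02 0 0.01 0 0 0 30" --pt "-0.04 0 0.012 0 0 0 30" --pt "-0.06 0 0.012 0 0 0 30" --pt "-0.08 0 0.012 0 0 0 30"

```text
time_s: 17.23
position: [0.5199, -0.0498, 0.05]
tool_rot: [[-0.23, 0.973, -0.002], [0.973, 0.23, 0.002], [0.002, -0.001, -1.0]]
ft_force: [-0.5, 8.6, 0.9]
grip_width: 0.0351
```

```bash
python3 - <<'E'
from h import *
s=avg(3);print(s["wrist_torque"].round(2))
E
```

```text
sd mm [0.   0.   0.01] t 17.375
nose_a 129.9 b -0.47 z 49.96 mm  Frail x -5.8 y 0.7 z -0.8
[0.95 0.03 0.11]
```

Call:
send_rows --pt "-0.015 0 0.008 0 0 0 30" --pt "-0.025 0 0.012 0 0 0 30" --pt "-0.025 0 0.012 0 0 0 30"

```text
time_s: 17.75
position: [0.5198, -0.0499, 0.0496]
tool_rot: [[-0.23, 0.973, -0.002], [0.973, 0.23, 0.003], [0.004, -0.001, -1.0]]
ft_force: [-2.0, 11.8, 3.8]
grip_width: 0.035
```

```bash
python3 - <<'E'
from h import *
s=avg(2);print(s["wrist_torque"].round(2))
E
```

```text
sd mm [0.   0.01 0.01] t 17.85
nose_a 130.0 b -0.56 z 49.62 mm  Frail x -11.8 y 0.8 z 3.6
[2.   0.27 0.15]
```

It is firmly against the stop (nose at 130.0 mm, 12 N reaction). I'll release and rise.

Call:
send_rows --pt "0.0 0 -0.01 0 0 0 40" --pt "0.0 0 -0.01 0 0 0 50" --pt "0.0 0 -0.01 0 0 0 60" --pt "0.0 0 -0.3 0 0 0 65" --pt "0.0 0 -1.2 0 0 0 70"

```text
time_s: 18.48
position: [0.5196, -0.0517, 0.1093]
tool_rot: [[-0.229, 0.973, -0.005], [0.973, 0.229, 0.001], [0.002, -0.004, -1.0]]
ft_force: [1.3, -0.0, 0.6]
grip_width: 0.0697
```

```bash
python3 - <<'E'
from h import *
s=st();where(s); plan(tgt(.12,-.03,.17),tool(103.3,0),s)
E
```

```text
t 18.48 pos [ 0.5196 -0.0517  0.1093] q [-18.7  26.3  89.3  -0.   64.7 -31.9] F [ 1.3 -0.   0.6] T [-0.05 -0.03  0.01] grip 69.7
  x [-0.229  0.973  0.002] z [-0.005  0.001 -1.   ]
nose_a 131.8 b -1.15 z 109.34 mm  Frail x 0.3 y 1.2 z 0.6
shift [ 0.24  -0.582 -1.21 ] turn [-0.031 -0.017 -0.004] | rows by dist 1.1 by ang 0.0
```

```bash
python3 - <<'E'
from h import *
s=status.observe(); plan(tgt(.086,.033,.15),tool(103.3,0),s)
E
```

```text
shift [ 0.919  0.679 -0.814] turn [-0.031 -0.017 -0.004] | rows by dist 1.1 by ang 0.0
```

Call:
send_rows --pt "0.1 0.1 -0.5 0 0 0 70" --pt "0.6 0.5 -0.8 -0.03 -0.02 0 60" --pt "0.92 0.68 -0.81 -0.03 -0.02 0 50" --pt "0.92 0.68 -0.81 -0.03 -0.02 0 45" --pt "0.92 0.68 -0.81 -0.03 -0.02 0 45"

```text
time_s: 19.1
position: [0.5425, 0.0003, 0.1491]
tool_rot: [[-0.23, 0.973, 0.002], [0.973, 0.23, -0.002], [-0.002, 0.001, -1.0]]
ft_force: [0.4, -0.5, 0.2]
grip_width: 0.0446
```

```bash
python3 - <<'E'
from h import *
s=avg(2); im,d=vision.get_image("wrist"); cv2.imwrite("pics/w11.png",im[:,:,::-1])
P=wcloud(d,s); hsv=cv2.cvtColor(im,cv2.COLOR_RGB2HSV)
a=(P[...,:2]-E0)@rx*1000-.8; b=(P[...,:2]-E0)@ry*1000; Z=P[...,2]*1000
L=np.stack([a,b,Z],-1)
red=((hsv[...,0]<8)|(hsv[...,0]>170))&(hsv[...,1]>120)&(abs(a-64)<40)&(abs(b-33)<40)
Q=L[red]; print("red z",np.percentile(Q[:,2],[1,50,99]))
t=red&(abs(Z-np.percentile(Q[:,2],90))<3.0); Q=L[t]; print("bar top",len(Q),np.median(Q[:,2]),rect(Q/1000))
for nm,z0 in (("plate",44),("cork",72)):
    m=(abs(Z-z0)<4)&(a>30)&(a<140)&(abs(b)<60)
    m&= ((hsv[...,0]>105)&(hsv[...,0]<128)&(hsv[...,1]>110)) if nm=="plate" else (hsv[...,0]<28)&(hsv[...,1]>50)
    Q=L[m]
    if len(Q)>10: print(nm,len(Q),"z",np.median(Q[:,2]),"a",np.percentile(Q[:,0],[.5,99.5]),"b",np.percentile(Q[:,1],[.5,99.5]))
E
```

```text
sd mm [0.04 0.03 0.03] t 19.2
nose_a 86.6 b 33.13 z 149.25 mm  Frail x -0.1 y 0.1 z 0.2
red z [74.87087683 76.3322747  77.75344786]
bar top 537 76.33268164768715 (((63.63893508911133, 32.011173248291016), (11.168946266174316, 32.718082427978516), 80.79078674316406), [[46.599998474121094, 29.100000381469727], [78.9000015258789, 23.899999618530273], [80.69999694824219, 34.900001525878906], [48.400001525878906, 40.099998474121094]])
plate 1464 z 43.8210851455493 a [ 46.04940708 124.06786991] b [-29.53658896  52.11123575]
cork 116 z 71.83405843563116 a [ 90.05045423 125.82558066] b [-16.41175231  17.04259902]
```

View pics/w11.png

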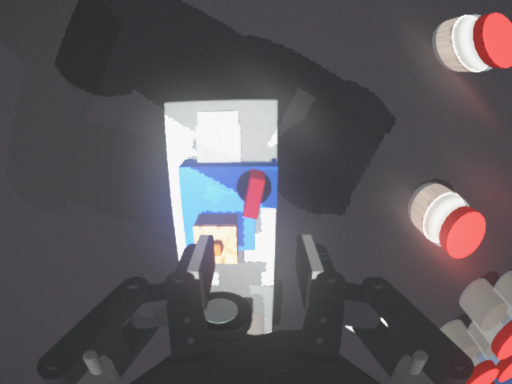

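The carrier is home (tail at 46.05 mm, plate resting at 43.8 mm). The knob bar at px ~(254,195) is centred at a = 63.6, b = 32.0, and it is 9.1° clockwise of loose. I'll grip it across its flats.

```bash
python3 - <<'E'
from h import *
s=status.observe(); plan(tgt(.0856,.032,.095),tool(94.1,0),s); plan(tgt(.0856,.032,.060),tool(94.1,0),s)
E
```

```text
shift [ 0.025 -0.027  1.088] turn [0.017 0.014 1.142] | rows by dist 0.9 by ang 0.9
shift [ 0.026 -0.029  1.788] turn [0.017 0.014 1.142] | rows by dist 1.4 by ang 0.9
```

Call:
send_rows --pt "0.02 -0.03 0.3 0.02 0.01 0.7 38" --pt "0.025 -0.03 0.8 0.02 0.01 1.14 36" --pt "0.025 -0.03 1.3 0.02 0.01 1.14 36" --pt "0.025 -0.03 1.7 0.02 0.01 1.14 36" --pt "0.025 -0.03 1.79 0.02 0.01 1.14 36" --grip_force 30

```text
time_s: 19.88
position: [0.5409, 0.0011, 0.0592]
tool_rot: [[-0.072, 0.997, -0.002], [0.997, 0.072, -0.0], [-0.0, -0.002, -1.0]]
ft_force: [-0.3, 0.0, 0.4]
grip_width: 0.036
```

```bash
python3 - <<'E'
from h import *
s=avg(2); plan(tgt(.0856,.032,.060),tool(94.1,0),s)
im,d=vision.get_image("wrist"); cv2.imwrite("pics/w12.png",im[:,:,::-1])
E
```

```text
sd mm [0.18 0.01 0.38] t 19.975
nose_a 85.3 b 32.19 z 59.86 mm  Frail x 0.4 y -0.1 z -0.5
shift [-0.005 -0.003 -0.003] turn [-0.004  0.003  0.004] | rows by dist 0.0 by ang 0.0
```

View pics/w12.png

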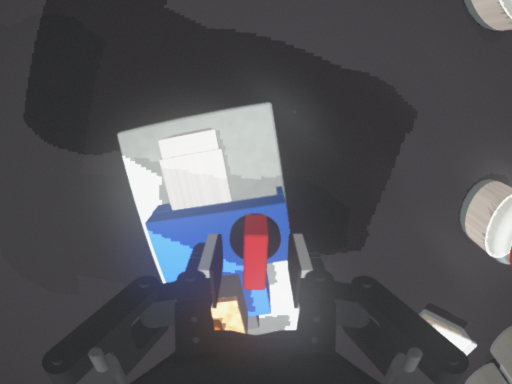

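The bar lies centred and parallel between the pads. I'll close on it.

Call:
send_rows --pt "0 0 0 0 0 0 20" --pt "0 0 0 0 0 0 8" --pt "0 0 0 0 0 0 8" --pt "0 0 0 0 0 0 8" --grip_force 80

```text
time_s: 20.52
position: [0.5418, 0.0014, 0.0612]
tool_rot: [[-0.073, 0.997, 0.002], [0.997, 0.073, -0.001], [-0.001, 0.002, -1.0]]
ft_force: [-2.4, -0.6, 6.6]
grip_width: 0.0101
```

```bash
python3 - <<'E'
from h import *
s=avg(1); st()
E
```

```text
sd mm [0. 0. 0.] t 20.575
nose_a 85.2 b 32.64 z 61.17 mm  Frail x -0.4 y -1.0 z 5.6
t 20.57 pos [0.5418 0.0014 0.0612] q [-12.4  31.5  89.5  -0.   58.9 -16.5] F [-1.   0.2  5.6] T [-0.    0.4  -0.05] grip 9.9
  x [-0.073  0.997 -0.001] z [ 0.002 -0.001 -1.   ]
```

Call:
send_rows --pt "0 0 0 0 0 0.9 8" --pt "0 0 0 0 0 1.8 8" --pt "0 0 0 0 0 2.7 8" --pt "0 0 0 0 0 3.6 8" --pt "0 0 0 0 0 4.5 8"

```text
time_s: 21.2
position: [0.5437, 0.001, 0.0614]
tool_rot: [[0.531, 0.848, 0.006], [0.848, -0.531, -0.002], [0.002, 0.007, -1.0]]
ft_force: [5.3, -1.4, -0.1]
grip_width: 0.0101
```

```bash
python3 - <<'E'
from h import *
s=st(); where(s); print("az",np.degrees(np.arctan2(*s["tool_rot"][[1,0],0])))
E
```

```text
t 21.2 pos [0.5437 0.001  0.0614] q [-12.4  31.6  89.4  -0.   58.7  19.7] F [ 5.3 -1.4 -0.1] T [-0.26 -1.1   0.31] grip 10.1
  x [0.531 0.848 0.002] z [ 0.006 -0.002 -1.   ]
nose_a 86.1 b 34.40 z 61.39 mm  Frail x 2.6 y 4.8 z -0.1
az 57.94730992476676
```

Call:
send_rows --pt "0 0 0 0 0 0.8 8" --pt "0 0 0 0 0 1.5 8" --pt "0 0 0 0 0 2.2 8" --pt "0 0 0 0 0 2.2 8"

```text
time_s: 21.7
position: [0.544, 0.0017, 0.0615]
tool_rot: [[0.761, 0.649, 0.007], [0.649, -0.761, -0.001], [0.005, 0.005, -1.0]]
ft_force: [7.0, 4.0, 1.5]
grip_width: 0.0101
```

```bash
python3 - <<'E'
from h import *
s=st(); where(s); print("az",np.degrees(np.arctan2(*s["tool_rot"][[1,0],0])))
E
```

```text
t 21.7 pos [0.544  0.0017 0.0615] q [-12.3  31.6  89.4   0.1  58.7  37.1] F [7.  4.  1.5] T [ 0.71 -1.26  0.07] grip 10.1
  x [0.761 0.649 0.005] z [ 0.007 -0.001 -1.   ]
nose_a 85.5 b 34.86 z 61.50 mm  Frail x -2.3 y 7.7 z 1.5
az 40.48788713354267
```

Call:
send_rows --pt "0 0 0 0 0 0.4 8" --pt "0 0 0 0 0 0.7 8" --pt "0 0 0 0 0 0.7 8"

```text
time_s: 22.08
position: [0.5442, 0.0009, 0.0615]
tool_rot: [[0.819, 0.574, 0.008], [0.574, -0.819, -0.002], [0.005, 0.006, -1.0]]
ft_force: [6.9, -0.4, 0.4]
grip_width: 0.0097
```

```bash
python3 - <<'E'
from h import *
s=st(); where(s); print("az",np.degrees(np.arctan2(*s["tool_rot"][[1,0],0])),s["joint_efforts"][5])
E
```

```text
t 22.07 pos [0.5442 0.0009 0.0615] q [-12.4  31.6  89.3  -0.   58.6  42.7] F [ 6.9 -0.4  0.4] T [-0.09 -1.28  0.64] grip 9.7
  x [0.819 0.574 0.005] z [ 0.008 -0.002 -1.   ]
nose_a 86.2 b 34.83 z 61.51 mm  Frail x 2.0 y 6.6 z 0.4
az 35.016510697458656 0.8162928745150566
```

Call:
send_rows --pt "0 0 0 0 0 0.3 8" --pt "0 0 0 0 0 0.5 8" --pt "0 0 0 0 0 0.5 8"

```text
time_s: 22.45
position: [0.5442, 0.0008, 0.0615]
tool_rot: [[0.856, 0.518, 0.007], [0.518, -0.856, -0.003], [0.005, 0.007, -1.0]]
ft_force: [7.0, -1.3, 0.9]
grip_width: 0.01
```

```bash
python3 - <<'E'
from h import *
s=st(); where(s); print("az",np.degrees(np.arctan2(*s["tool_rot"][[1,0],0])),s["joint_efforts"][5])
E
```

```text
t 22.45 pos [0.5442 0.0008 0.0615] q [-12.3  31.6  89.3  -0.1  58.6  46.5] F [ 7.  -1.3  0.9] T [-0.29 -1.25  1.75] grip 10.0
  x [0.856 0.518 0.005] z [ 0.007 -0.003 -1.   ]
nose_a 86.4 b 34.80 z 61.54 mm  Frail x 2.9 y 6.5 z 0.9
az 31.174841741463478 1.8505340069532394
```

Hard end reached (torque climbed to 1.75 N m with the turn stalled). I'll unwind only the elastic excess, open and rise.

Call:
send_rows --pt "0 0 0 0 0 -0.4 8" --pt "0 0 0 0 0 -0.4 18" --pt "0 0 0 0 0 -0.4 28" --pt "0 0 0 0 0 -0.4 30" --pt "0 0 -0.5 0 0 -0.4 30"

```text
time_s: 23.08
position: [0.5405, 0.0017, 0.0842]
tool_rot: [[0.828, 0.561, -0.003], [0.561, -0.828, 0.0], [-0.003, -0.002, -1.0]]
ft_force: [0.9, -0.4, 0.4]
grip_width: 0.0301
```

```bash
python3 - <<'E'
from h import *
s=st(); where(s); plan(tgt(.06,.033,.17),tool(103.3,0),s)
E
```

```text
t 23.07 pos [0.5405 0.0017 0.0842] q [-12.4  29.7  88.1  -0.   62.4  43.5] F [ 0.9 -0.4  0.4] T [ 0.02 -0.01 -0.  ] grip 30.1
  x [ 0.828  0.561 -0.003] z [-0.003  0.    -1.   ]
nose_a 84.7 b 31.46 z 84.23 mm  Frail x 0.6 y 0.8 z 0.4
shift [ 0.2   -0.454 -1.715] turn [-2.500e-02  8.000e-03 -8.645e+00] | rows by dist 1.4 by ang 6.5
```

Call:
send_rows --pt "0 0 -0.8 0 0 0 30" --pt "0.1 -0.2 -1.7 0 0 -1.2 40" --pt "0.2 -0.45 -1.7 0 0 -2.4 50" --pt "0.2 -0.45 -1.7 0 0 -3.6 50" --pt "0.2 -0.45 -1.7 0 0 -4.8 50"

```text
time_s: 23.7
position: [0.5369, 0.026, 0.1703]
tool_rot: [[0.294, 0.956, 0.0], [0.956, -0.294, -0.001], [-0.001, 0.0, -1.0]]
ft_force: [0.7, 0.1, 0.1]
grip_width: 0.0502
```

Call:
send_rows --pt "0 0 0 0 0 -1.2 50" --pt "0 0 0 0 0 -2.4 50" --pt "0 0 0 0 0 -3.6 50" --pt "0 0 0 0 0 -3.85 50" --pt "0 0 0 0 0 -3.85 50"

```text
time_s: 24.32
position: [0.5371, 0.0258, 0.1702]
tool_rot: [[-0.229, 0.974, 0.0], [0.974, 0.229, -0.001], [-0.001, 0.0, -1.0]]
ft_force: [-0.4, 0.0, -0.0]
grip_width: 0.0503
```

```bash
python3 - <<'E'
from h import *
s=avg(2); im,d=vision.get_image("wrist"); cv2.imwrite("pics/w13.png",im[:,:,::-1])
P=wcloud(d,s); hsv=cv2.cvtColor(im,cv2.COLOR_RGB2HSV)
a=(P[...,:2]-E0)@rx*1000-.8; b=(P[...,:2]-E0)@ry*1000; Z=P[...,2]*1000
L=np.stack([a,b,Z],-1)
red=((hsv[...,0]<8)|(hsv[...,0]>170))&(hsv[...,1]>120)&(abs(a-64)<40)&(abs(b-33)<40)
Q=L[red]; t=red&(abs(Z-76.3)<3.0); Q=L[t]; print("bar top",len(Q),np.median(Q[:,2]),rect(Q/1000))
for nm,z0 in (("plate",44),("cork",72)):
    m=(abs(Z-z0)<4)&(a>30)&(a<140)&(abs(b)<60)
    m&= ((hsv[...,0]>105)&(hsv[...,0]<128)&(hsv[...,1]>110)) if nm=="plate" else (hsv[...,0]<28)&(hsv[...,1]>50)
    Q=L[m]
    if len(Q)>10: print(nm,len(Q),"z",np.median(Q[:,2]),"a",np.percentile(Q[:,0],[.5,99.5]),"b",np.percentile(Q[:,1],[.5,99.5]))
im,d=vision.get_image("scene"); cv2.imwrite("pics/s13.png",im[:,:,::-1])
P=cloud("scene",im,d)
for l in ["jar_a","sample_box"]:
    for r in vision.masks_of("scene",l):
        m=r["pixels"]&(d>0); print(l,round(r["p"],2),np.median(P[m],0).round(3))
E
```

```text
sd mm [0.01 0.   0.01] t 24.425
nose_a 60.4 b 33.68 z 170.26 mm  Frail x 0.5 y 0.3 z 0.4
bar top 156 76.49000287511748 (((61.94134521484375, 34.89454650878906), (11.446111679077148, 29.883453369140625), 28.952816009521484), [[49.70000076293945, 45.20000076293945], [64.19999694824219, 19.0], [74.19999694824219, 24.600000381469727], [59.70000076293945, 50.70000076293945]])
plate 285 z 44.104636690823206 a [ 45.26112042 122.50715062] b [-10.75876063  54.29880119]
cork 95 z 71.99274880634775 a [ 89.10578703 124.54264337] b [-10.71872304  18.87773798]
jar_a 0.75 [0.766 0.007 0.072]
jar_a 0.57 [0.734 0.188 0.064]
sample_box 0.84 [ 0.758 -0.15   0.037]
```

View pics/w13.png

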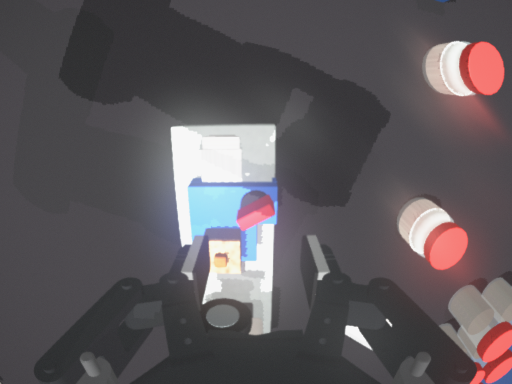

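View pics/s13.png

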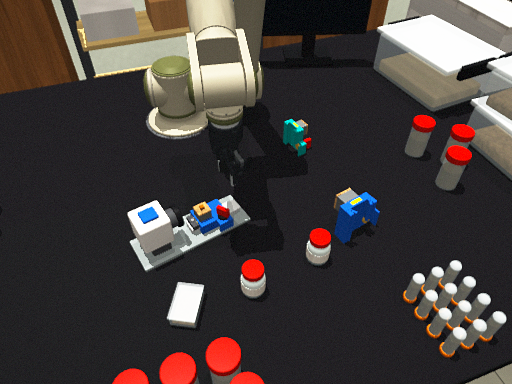

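The bar now stands about 61° (1.06 rad) from loose, and the jars and box are unchanged. The carrier appears about 1 mm back from before, so I'll recheck from the earlier viewing pose.

```bash
python3 - <<'E'
from h import *
s=status.observe(); plan(tgt(.0866,.0331,.1493),tool(103.3,0),s)
E
```

```text
shift [-0.523 -0.013  0.42 ] turn [0.003 0.006 0.002] | rows by dist 0.5 by ang 0.0
```

Call:
send_rows --pt "-0.3 -0.01 0.2 0 0 0 45" --pt "-0.52 -0.01 0.42 0 0 0 45" --pt "-0.52 -0.01 0.42 0 0 0 45" --pt "-0.52 -0.01 0.42 0 0 0 45" --pt "-0.52 -0.01 0.42 0 0 0 45"

```text
time_s: 25.25
position: [0.5428, 0.0006, 0.1496]
tool_rot: [[-0.231, 0.973, 0.001], [0.973, 0.231, -0.001], [-0.001, 0.001, -1.0]]
ft_force: [0.8, 0.3, 0.2]
grip_width: 0.0447
```

```bash
python3 - <<'E'
from h import *
s=avg(2); im,d=vision.get_image("wrist"); cv2.imwrite("pics/w14.png",im[:,:,::-1])
im0=cv2.imread("pics/w11.png")
cv2.imwrite("pics/cmp.png",np.hstack([cv2.resize(q[90:310,160:300],None,fx=2.6,fy=2.6,interpolation=cv2.INTER_CUBIC) for q in (im0,im[:,:,::-1])]))
P=wcloud(d,s); hsv=cv2.cvtColor(im,cv2.COLOR_RGB2HSV)
a=(P[...,:2]-E0)@rx*1000-.8; b=(P[...,:2]-E0)@ry*1000; Z=P[...,2]*1000
L=np.stack([a,b,Z],-1)
for nm,z0 in (("plate",44),("cork",72),("bar",76.4),("railtop",28),("stop",41)):
    m=(abs(Z-z0)<3)&(a>-10)&(a<150)&(abs(b)<60)
    if nm=="plate": m&=((hsv[...,0]>105)&(hsv[...,0]<128)&(hsv[...,1]>110))
    if nm=="cork": m&=(hsv[...,0]<28)&(hsv[...,1]>50)&(a>80)
    if nm=="bar": m&=((hsv[...,0]<8)|(hsv[...,0]>170))&(hsv[...,1]>120)
    if nm=="railtop": m&=(hsv[...,1]<60)&(abs(b)<22)&(a<60)
    if nm=="stop": m&=(hsv[...,1]<60)&(abs(b)<25)&(a>125)
    Q=L[m]
    if len(Q)>10: print(nm,len(Q),"z",np.median(Q[:,2]),"a",np.percentile(Q[:,0],[.5,99.5]),"b",np.percentile(Q[:,1],[.5,99.5]), rect(Q/1000) if nm=="bar" else "")
E
```

```text
sd mm [0.   0.01 0.  ] t 25.35
nose_a 86.2 b 33.39 z 149.59 mm  Frail x 0.1 y -1.0 z 0.1
plate 1451 z 44.05181441859478 a [ 45.2700822  122.96089573] b [-27.79416504  54.1497125 ] 
cork 140 z 72.06375891577298 a [ 89.155322   125.42949789] b [-14.76363026  19.07486611] 
bar 526 z 76.52652799610978 a [51.08657815 74.26705369] b [19.78132257 49.28839512] (((62.72899627685547, 33.973289489746094), (11.537296295166016, 32.493980407714844), 30.617340087890625), [[49.5, 45.0], [66.0, 17.100000381469727], [76.0, 22.899999618530273], [59.400001525878906, 50.900001525878906]])
railtop 2114 z 27.695872830623145 a [ 0.98424904 45.77802752] b [-20.39709668  19.57857248] 
stop 53 z 40.993694398844966 a [132.48071248 146.0132985 ] b [17.27600563 21.49081662]
```

View pics/cmp.png

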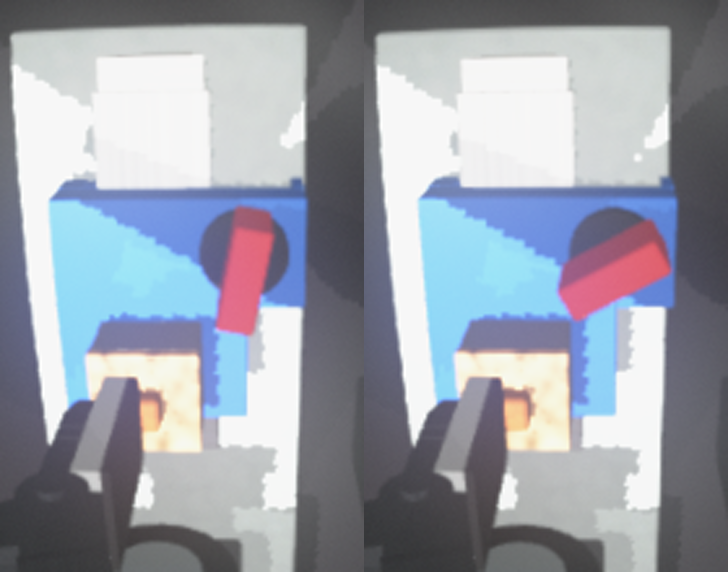

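Compared with before clamping, the carrier sits about 0.5–0.9 mm further back (tail at 45.3 mm against 46.05). It shifted while I turned the knob. I'll mend this: take the bar again, ease the clamp, push the carrier forward against the stop through the bar, and retighten while holding that push.

```bash
python3 - <<'E'
from h import *
s=status.observe(); plan(tgt(.0849,.0341,.095),tool(43.0,0),s); plan(tgt(.0849,.0341,.061),tool(43.0,0),s)
E
```

```text
shift [0.028 0.014 1.09 ] turn [9.000e-03 3.000e-03 7.548e+00] | rows by dist 0.9 by ang 5.6
shift [0.028 0.014 1.77 ] turn [9.000e-03 3.000e-03 7.548e+00] | rows by dist 1.4 by ang 5.6
```

Call:
send_rows --pt "0.03 0.014 0 0 0 1.3 32" --pt "0.03 0.014 0.1 0 0 2.6 32" --pt "0.03 0.014 0.3 0 0 3.9 32" --pt "0.03 0.014 0.5 0 0 5.2 32" --pt "0.03 0.014 0.6 0 0 6.5 32" --grip_force 30

```text
time_s: 26.02
position: [0.5429, 0.0022, 0.1189]
tool_rot: [[0.629, 0.778, 0.0], [0.778, -0.629, -0.001], [-0.0, 0.0, -1.0]]
ft_force: [0.6, -0.1, -0.8]
grip_width: 0.0318
```

```bash
python3 - <<'E'
from h import *
s=avg(2); plan(tgt(.0849,.0341,.061),tool(43.0,0),s)
E
```

```text
sd mm [0.04 0.01 0.23] t 26.125
nose_a 84.7 b 33.77 z 118.72 mm  Frail x -0.1 y -0.0 z 0.1
shift [0.004 0.007 1.154] turn [0.    0.004 0.995] | rows by dist 0.9 by ang 0.7
```

Call:
send_rows --pt "0.004 0.007 0.2 0 0 0.7 32" --pt "0.004 0.007 0.5 0 0 1.0 32" --pt "0.004 0.007 0.85 0 0 1.0 32" --pt "0.004 0.007 1.15 0 0 1.0 32" --pt "0.004 0.007 1.15 0 0 1.0 25"

```text
time_s: 26.75
position: [0.5431, 0.002, 0.0611]
tool_rot: [[0.726, 0.688, -0.001], [0.688, -0.726, -0.0], [-0.001, -0.001, -1.0]]
ft_force: [-0.5, 0.5, 0.6]
grip_width: 0.0248
```

Call:
send_rows --pt "0 0 0 0 0 0 16" --pt "0 0 0 0 0 0 8" --pt "0 0 0 0 0 0 8" --pt "0 0 0 0 0 0 8" --grip_force 80

```text
time_s: 27.25
position: [0.5438, 0.002, 0.0625]
tool_rot: [[0.727, 0.687, 0.002], [0.687, -0.727, -0.001], [0.001, 0.002, -1.0]]
ft_force: [-0.4, 1.8, 5.1]
grip_width: 0.0096
```

```bash
python3 - <<'E'
from h import *
s=avg(2); print(s["wrist_torque"].round(2),s["grip_width"],"az",np.degrees(np.arctan2(*s["tool_rot"][[1,0],0])))
A=s["tool_rot"]; print("rail x in tool xy",A[:2,:2].T@rx)
E
```

```text
sd mm [0.   0.01 0.  ] t 27.35
nose_a 85.1 b 34.69 z 62.44 mm  Frail x -1.6 y 0.1 z 5.8
[ 0.34  0.18 -0.04] 0.009722081098923098 az 43.3615011656147
rail x in tool xy [-0.50084245  0.86532364]
```

Call:
send_rows --pt "0 0 0 0 0 -0.9 8" --pt "0 0 0 0 0 -1.8 8" --pt "0 0 0 0 0 -2.7 8" --pt "0 0 0 0 0 -3.6 8" --pt "0 0 0 0 0 -3.8 8"

```text
time_s: 27.98
position: [0.5435, 0.0021, 0.0624]
tool_rot: [[0.278, 0.961, 0.001], [0.961, -0.278, -0.0], [-0.0, 0.001, -1.0]]
ft_force: [-2.1, 3.8, 6.3]
grip_width: 0.0097
```

```bash
python3 - <<'E'
from h import *
s=avg(2); print(s["wrist_torque"].round(2),s["grip_width"],"az",np.degrees(np.arctan2(*s["tool_rot"][[1,0],0])))
A=s["tool_rot"]; print("rail x in tool xy",A[:2,:2].T@rx)
E
```

```text
sd mm [0.01 0.01 0.  ] t 28.075
nose_a 84.9 b 34.47 z 62.46 mm  Frail x -3.2 y -0.7 z 7.1
[0.36 0.38 0.08] 0.009775758872723415 az 73.8564549934322
rail x in tool xy [-0.87068248  0.49146785]
```

Call:
send_rows --pt "-0.018 0.01 0 0 0 0 8" --pt "-0.035 0.02 0 0 0 0 8" --pt "-0.035 0.02 0 0 0 0 8"

```text
time_s: 28.45
position: [0.5437, 0.0011, 0.0624]
tool_rot: [[0.28, 0.96, 0.001], [0.96, -0.28, 0.001], [0.002, 0.0, -1.0]]
ft_force: [-1.5, 7.1, 7.6]
grip_width: 0.0097
```

```bash
python3 - <<'E'
from h import *
s=avg(2); print(s["wrist_torque"].round(2))
E
```

```text
sd mm [0.   0.01 0.01] t 28.55
nose_a 85.9 b 34.43 z 62.40 mm  Frail x -7.6 y -0.3 z 7.1
[ 1.21  0.44 -0.04]
```

Call:
send_rows --pt "-0.017 0.01 0 0 0 0 8" --pt "-0.026 0.015 0 0 0 0 8" --pt "-0.026 0.015 0 0 0 0 8"

```text
time_s: 28.92
position: [0.5438, 0.0006, 0.0624]
tool_rot: [[0.28, 0.96, 0.0], [0.96, -0.28, 0.003], [0.003, -0.001, -1.0]]
ft_force: [-2.1, 12.9, 9.5]
grip_width: 0.0096
```

```bash
python3 - <<'E'
from h import *
s=avg(2); print(s["wrist_torque"].round(2),"az",np.degrees(np.arctan2(*s["tool_rot"][[1,0],0])))
E
```

```text
sd mm [0.   0.   0.01] t 29.025
nose_a 86.4 b 34.39 z 62.38 mm  Frail x -13.1 y 0.9 z 9.0
[ 2.1   0.53 -0.07] az 73.76254916253897
```

It is in contact with the stop (13 N push). I'll retighten while holding this push.

Call:
send_rows --pt "0 0 0 0 0 0.9 8" --pt "0 0 0 0 0 1.8 8" --pt "0 0 0 0 0 2.7 8" --pt "0 0 0 0 0 3.6 8" --pt "0 0 0 0 0 4.4 8"

```text
time_s: 29.65
position: [0.5442, 0.0004, 0.0624]
tool_rot: [[0.784, 0.621, 0.001], [0.621, -0.784, 0.003], [0.002, -0.001, -1.0]]
ft_force: [-0.6, 11.7, 6.4]
grip_width: 0.01
```

Call:
send_rows --pt "0 0 0 0 0 0.4 8" --pt "0 0 0 0 0 0.7 8" --pt "0 0 0 0 0 0.7 8"

```text
time_s: 30.02
position: [0.5443, 0.0004, 0.0624]
tool_rot: [[0.838, 0.546, 0.001], [0.546, -0.838, 0.002], [0.002, -0.001, -1.0]]
ft_force: [-0.0, 12.1, 6.6]
grip_width: 0.0098
```

```bash
python3 - <<'E'
from h import *
s=avg(2); print(s["wrist_torque"].round(2),"az",np.degrees(np.arctan2(*s["tool_rot"][[1,0],0])))
E
```

```text
sd mm [0.01 0.01 0.01] t 30.125
nose_a 86.7 b 34.84 z 62.39 mm  Frail x -11.9 y 2.6 z 6.3
[2.01 0.1  1.32] az 33.13790353646707
```

Call:
send_rows --pt "0 0 0 0 0 -0.2 8" --pt "0 0 0 0 0 -0.2 18" --pt "0 0 0 0 0 -0.2 28" --pt "0 0 0 0 0 -0.2 30" --pt "0 0 -0.6 0 0 -0.2 30"

```text
time_s: 30.75
position: [0.5433, -0.0017, 0.0905]
tool_rot: [[0.824, 0.567, -0.004], [0.567, -0.824, 0.0], [-0.003, -0.002, -1.0]]
ft_force: [-0.1, 0.5, -0.7]
grip_width: 0.0301
```

```bash
python3 - <<'E'
from h import *
s=status.observe(); where(s); plan(tgt(.0866,.0331,.1493),tool(103.3,0),s)
E
```

```text
nose_a 88.5 b 33.39 z 90.49 mm  Frail x -0.5 y 0.0 z -0.7
shift [ 0.005 -0.041 -1.176] turn [-0.027  0.009 -8.596] | rows by dist 0.9 by ang 6.4
```

Call:
send_rows --pt "0 0 -0.7 0 0 0 30" --pt "0 -0.04 -1.18 0 0 -1.2 40" --pt "0 -0.04 -1.18 0 0 -2.5 45" --pt "0 -0.04 -1.18 0 0 -3.8 45" --pt "0 -0.04 -1.18 0 0 -5.0 45"

```text
time_s: 31.38
position: [0.5431, -0.0001, 0.1508]
tool_rot: [[0.261, 0.965, 0.001], [0.965, -0.261, -0.001], [-0.001, 0.001, -1.0]]
ft_force: [-0.3, 0.2, 0.3]
grip_width: 0.0448
```

Call:
send_rows --pt "0 0 0 0 0 -1.2 45" --pt "0 0 0 0 0 -2.4 45" --pt "0 0 0 0 0 -3.6 45" --pt "0 0 0 0 0 -3.6 45" --pt "0 0 0 0 0 -3.6 45"

```text
time_s: 32.0
position: [0.5431, 0.0, 0.1507]
tool_rot: [[-0.228, 0.974, 0.001], [0.974, 0.228, -0.001], [-0.001, 0.0, -1.0]]
ft_force: [-0.8, -0.8, -0.2]
grip_width: 0.0453
```

```bash
python3 - <<'E'
from h import *
s=avg(2); im,d=vision.get_image("wrist"); cv2.imwrite("pics/w15.png",im[:,:,::-1])
im0=cv2.imread("pics/w11.png")
cv2.imwrite("pics/cmp2.png",np.hstack([cv2.resize(q[90:310,160:300],None,fx=2.6,fy=2.6,interpolation=cv2.INTER_CUBIC) for q in (im0,im[:,:,::-1])]))
P=wcloud(d,s); hsv=cv2.cvtColor(im,cv2.COLOR_RGB2HSV)
a=(P[...,:2]-E0)@rx*1000-.8; b=(P[...,:2]-E0)@ry*1000; Z=P[...,2]*1000
L=np.stack([a,b,Z],-1)
for nm,z0 in (("plate",44),("cork",72),("bar",76.4),("railtop",28),("stop",41)):
    m=(abs(Z-z0)<3)&(a>-10)&(a<150)&(abs(b)<60)
    if nm=="plate": m&=((hsv[...,0]>105)&(hsv[...,0]<128)&(hsv[...,1]>110))
    if nm=="cork": m&=(hsv[...,0]<28)&(hsv[...,1]>50)&(a>80)
    if nm=="bar": m&=((hsv[...,0]<8)|(hsv[...,0]>170))&(hsv[...,1]>120)
    if nm=="railtop": m&=(hsv[...,1]<60)&(abs(b)<22)&(a<60)
    if nm=="stop": m&=(hsv[...,1]<60)&(abs(b)<25)&(a>125)
    Q=L[m]
    if len(Q)>10: print(nm,len(Q),"z",np.median(Q[:,2]),"a",np.percentile(Q[:,0],[.5,99.5]),"b",np.percentile(Q[:,1],[.5,99.5]), rect(Q/1000) if nm=="bar" else "")
E
```

```text
sd mm [0.   0.02 0.01] t 32.1
nose_a 86.8 b 33.62 z 150.78 mm  Frail x 0.4 y 0.5 z 0.4
plate 1439 z 44.193666388915645 a [ 46.09769921 123.72558111] b [-26.99098391  54.21451595] 
cork 140 z 72.10386520457645 a [ 89.78179312 125.83852829] b [-14.83989094  18.92603227] 
bar 525 z 76.66164524316407 a [51.64721364 74.79491397] b [19.61091162 49.4964799 ] (((63.71544647216797, 33.98014450073242), (11.409870147705078, 32.89093780517578), 31.98748016357422), [[50.20000076293945, 44.900001525878906], [67.5999984741211, 17.0], [77.30000305175781, 23.100000381469727], [59.79999923706055, 51.0]])
railtop 2141 z 27.65424374427265 a [ 0.76991162 46.49892723] b [-20.31487645  19.70355603] 
stop 52 z 40.854646737394205 a [132.65872933 145.93505765] b [17.15798753 21.41096917]
```

View pics/cmp2.png

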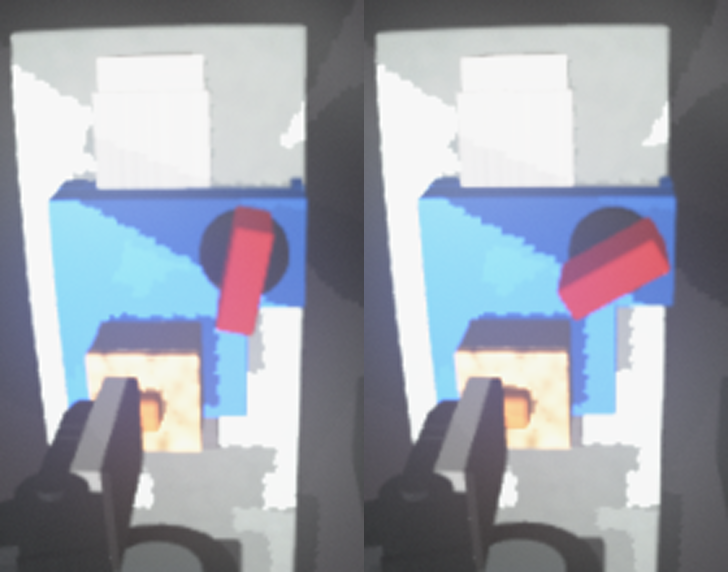

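Tail at 46.1 mm again, i.e. home, and the rail-entry-to-tail distance grew by 1.0 mm. One finer check of the bar angle before handing in.

```bash
python3 - <<'E'
from h import *
s=avg(1)
for k in range(2):
    im,d=vision.get_image("wrist"); hsv=cv2.cvtColor(im,cv2.COLOR_RGB2HSV)
    P=wcloud(d,s);a=(P[...,:2]-E0)@rx*1000-.8; b=(P[...,:2]-E0)@ry*1000; Z=P[...,2]*1000
    m=(abs(Z-76.6)<2)&((hsv[...,0]<8)|(hsv[...,0]>170))&(hsv[...,1]>120)&(abs(a-64)<25)&(abs(b-34)<25)
    Q=np.stack([a[m],b[m]],-1); w,V=np.linalg.eigh(np.cov(Q.T)); v=V[:,1]; print("PCA",np.degrees(np.arctan(v[1]/v[0])))
    # ray-plane intersection of mask contour at z=76.5: long edges
    c=max(cv2.findContours(m.astype(np.uint8),0,1)[0],key=len)[:,0]
    A=np.stack([a[c[:,1],c[:,0]],b[c[:,1],c[:,0]]],-1)-Q.mean(0)
    n=np.array([-v[1],v[0]])
    for sg in (1,-1):
        e=A[(sg*(A@n)>3.5)&(abs(A@v)<11)]
        f=cv2.fitLine(e.astype(np.float32),cv2.DIST_HUBER,0,.01,.01).ravel(); print(" edge",len(e),np.degrees(np.arctan(f[1]/f[0])))
st()
E
```

```text
sd mm [0. 0. 0.] t 32.2
nose_a 86.8 b 33.64 z 150.81 mm  Frail x -0.3 y 0.7 z -0.5
PCA -57.7138345560051
 edge 23 -57.202744
 edge 25 -61.14268
PCA -58.08962464390203
 edge 23 -56.540726
 edge 25 -61.723125
t 32.3 pos [5.431e-01 1.000e-04 1.508e-01] q [-12.5  25.3  83.   -0.   71.7 -25.8] F [0.1 0.7 0.2] T [ 0.02 -0.02  0.02] grip 44.9
  x [-0.23   0.973 -0.001] z [ 0.001 -0.001 -1.   ]
```

```bash
python3 - <<'E'
from h import *
print(env.close_job())
E
```

```text
the job is handed in; nothing more can be done
None
```

I finished the job and handed it in at about 32 s: the small blue carrier is home on the rail with its clamp tight.

**What I did:**
- I gripped the carrier's block with a leaning hand, laid it flat with its jaws down and released it.
- I took it again from straight above and slid it onto the rail with no catching at the shoulder. I pushed it against the stop (12 N reaction) and let go.
- I turned the red knob clockwise to its hard end.

**The mend:** the first tightening left the carrier about 0.8 mm back from the stop. I eased the clamp, pushed the carrier home again through the knob (about 13 N) and retightened while holding that push. The torque at the hard end was about 1.3 N m.

**Last checks:**
- **Position:** the tail is 46.1 mm along the rail (46 mm is home) and the plate is resting on the rail top.
- **Hand:** it is clear of everything, with no force on the wrist.
- **Jars and sample box:** they were unchanged in the scene view after the first tightening. I did not check them again after the mend, but nothing went near them.
- **Knob angle (slight disagreement):** the bar measured about 58–60° from fully loose. Full spring-back should leave it at 60° or more, so it reads 0–2° under. I put this down to picture noise, since the two edges of the bar gave 57° and 61°.

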